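# Put the prep tools back in their holders

### The arm

A 6-joint arm with a two-finger parallel gripper is mounted at the origin on a cart in front of the work surface, level with it; the furniture and walls round the work are solid. World frame = base frame: x ahead of the robot, y to its left, z up, the work surface at z = 0. Lengths are in mm, angles in degrees, forces in N, time in s.
With the tool pointing down it reaches from about 350 to 850 mm from the base axis. Payload 8.1 kg.
Tool frame: the origin (TCP) lies midway between the tips of the shut fingers; the grasp point (between the pads) lies 19 mm behind it; z points along the fingers, y is the line along which they close (so a half turn about z gives the same grasp; the last joint's range is limited). The gripper opens to 85 mm and grips with 20 to 120 N. Pads are 22 mm wide; open, the fingers measure 114 mm over their backs; the gripper's body (76 mm by 85 mm) begins 54 mm behind the grasp point. The pads swing forward as they close: fully open they stand 13 mm farther back than shut.
Start: joints at [72.227, 7.471, 85.268, -0, 87.261, -4.893], TCP at [133.724, 584.913, 231.292] pointing down, gripper open.
Joint ranges: [-169.43, 169.43], [-51.17, 129.36], [1.28, 143.12], [-76.62, 256.62], [0, 156.53], [-152.29, 152.29]. Speed limits (degrees/s): [136.94, 136.94, 159.86, 180, 180, 180].

### API

Orientations are given as [roll, pitch, yaw] about the fixed x, y, z axes, in that order (R = Rz(yaw) Ry(pitch) Rx(roll)).
In Python, from bench import r gives the robot as it stands.
- The arm moves only by the tool apply_moves, never from a script. Its argument "steps" is a list of rows, each a list of 7 numbers: the opening, from -1 (shut) to 1 (fully open), then the shift along the tool's x, y, z in mm, then the turn, a rotation vector about the tool's x, y, z in units of 5 degrees (1.0 is 5 degrees). A call has exactly 8 rows; each row shifts and turns the commanded pose from where the row before left it, along the tool's axes as they then stand; what a row does not reach is not made up. A row lasts 1/10 s, in which the tool goes at most 50 mm and 8.59 degrees, less where a joint would pass 70% of its speed; a pose out of reach is approached as far as the arm can. A call is refused whole if a number of a shift passes 50 or a number of a turn 1, either way. A call with a gripper value outside its range is refused whole. The fingers move at their own pace and stop on an object; "squeeze" is the grip in N (left out, the last holds). Time passes only in rows, so rows that do not move let the fingers close, or fill a call up. It gives the time, the measured TCP pose, the force, the opening and the grip force at its end, in the units of the state.
- r.sense(): the state, without advancing time (a new reading comes with each control period).
- r.snapshot(name): name is "side" or "top" or "wrist"; returns a dict with "color" (480x640x3 uint8, blue, green, red), "depth" (480x640 float32, mm along the optical axis (not along the pixel's ray), 0 where there is no reading), "mtx" (3x3 intrinsics, pixels), "dist" ([k1, k2, p1, p2, k3] as OpenCV has them; the pictures are not rectified), "T" (4x4, takes a point from camera to world coordinates); the wrist camera has in their place "hand_eye" (4x4, takes a point from camera to tool coordinates, whose origin is the TCP and whose axes are the flange's). Camera axes: x right, y down, z forward; pixel columns grow to the right and rows downward; lengths in mm; the calibration is good to about 2 mm. A picture is of the moment at which its call begins: read the wrist's pose just before it.
- r.hand_in(): hands the job in; it is judged then, once.
The state is a dict: "time": time; "joint_pos": joint angles; "qd": joint speeds; "joint_efforts": joint torques, N m; "tool_pos": TCP position; "tcp_rot": TCP orientation; "ft_force": force on the tool from outside, world axes, zero at the start; "wrist_torque": the same for the moment, N m; "finger_gap": finger opening in mm; "grip_force": force on a finger pad.
Only numpy, scipy, OpenCV 4.12 (cv2) and the standard library are available. Lean on these libraries where they do the work, as an engineer would, in place of code of your own. Each camera call takes 0.05 s, during which the arm holds its last target. There are 200 camera calls.

### The job

Put the counter back in order: set the tamper into its round seat, slip the label roll over the spindle, lay the tape dispenser in the long tray and rest the scoop with its bowl in the round socket and its handle lying in the fork. Each must be fully down in its own holder, upright as it stands now, and let go; leave the timer and the steel dosing cup where they are.

Things in the scene. Friction and masses are not known exactly. Their poses are not given: they have to be found in the camera images.
- tamper: coffee tamper standing upright, 58 mm round steel foot 16 mm high, round wooden knob about 36 mm across above it from z = 22 to 89 mm; 0.42 kg (+-20 %). Origin: centre of the underside, z up. Grip the knob, about 70 mm above the underside.
- label_roll: white roll of labels lying flat, a ring 64 mm across, 26 mm high, with a 26 mm hole right through; 60 g. Origin: centre of the underside, z up. Grip it across the outside.
- tape_dispenser: white desk tape dispenser with a teal roll, standing on its base: 40 mm wide (its x), 144 mm long (its y, from -69 to +72 mm), 78 mm high; 0.35 kg (+-20 %). Origin: middle of the underside, z up. Grip it across its width at its middle, about 40 mm above the underside. Long axis starts within 0.3 rad of world y. Either end may lie at either end of the tray.
- scoop: steel measuring scoop, 50 g, 128 mm long: round bowl 46 mm across, 30 mm high, centred at y = +41 mm; flat handle 12 mm wide, 28 to 30 mm up, running to y = -64 mm. Origin: midway along its length at the underside; z up. Grip the outside of the bowl across x, tips about 15 mm above its underside. y starts within 0.3 rad of world y (handle to the right).
- tamper_seat: fixed black round seat for the tamper, grey floor: disc 84 mm across with a round recess 72 mm across, recess floor 6 mm and rim 14 mm above the table. Origin: centre of the underside, z up.
- roll_spindle: fixed spindle for the label roll: black disc 76 mm across, top 8 mm above the table, with an upright steel post 12 mm in diameter at its centre reaching 45 mm above the table. Origin: centre of the underside, z up.
- dispenser_tray: fixed black oblong tray for the tape dispenser, grey floor: outside 66 mm (x) by 170 mm (y), inside 56 by 160 mm, floor 5 mm and rim 14 mm above the table. Origin: centre of the underside, z up; long axis y within 0.3 rad of world y.
- scoop_rest: fixed black scoop rest: round socket, 62 mm inside, 72 outside, centred at y = +41 mm (floor 6 mm, rim 12 mm up); at y = -50 mm a fork for the handle: two 46 mm high posts with a 30 mm gap (across x), cross-bar 25 mm high. Origin: on the table where the seated scoop's origin comes, same axes as the seated scoop; z up; y within 0.3 rad of world y.
- timer: bystander: round kitchen timer, white with a green dial, 64 mm across, 43 mm high, loose, origin at the centre of its underside; leave it. It stands in front of a fixed microwave 262 mm high, behind the left half of the counter: cross in front of that or above it
- dosing_cup: bystander: open steel cup 62 mm across, 51 mm high, loose, origin at the centre of its underside; leave it

How it is judged (in metres and radians):
At the end, for the whole second after the job is handed in: Each tool rests on the floor of its own holder (3 mm below to 4 mm above), tilt under 0.1 rad: tamper within 10 mm of centre, roll 11 mm, dispenser 12 mm across, 14 mm along, 0.18 rad either way round, scoop 14 mm across, 13 mm along, 0.22 rad, bowl in socket. All at rest (z of tamper in the frame of tamper_seat between 0.003 and 0.01 m and angle between each of tamper, label_roll, tape_dispenser, scoop's own z axis and vertical below 0.1 rad and linear speed of each of tamper, label_roll, tape_dispenser, scoop below 0.02 m/s and angular speed of each of tamper, label_roll, tape_dispenser, scoop below 0.2 rad/s and z of label_roll in the frame of roll_spindle between 0.005 and 0.012 m and z of tape_dispenser in the frame of dispenser_tray between 0.002 and 0.009 m and z of scoop in the frame of scoop_rest between 0.003 and 0.01 m and horizontal distance between tamper and tamper_seat below 0.01 m and horizontal distance between label_roll and roll_spindle below 0.011 m and x of tape_dispenser in the frame of dispenser_tray between -0.012 and 0.012 m and y of tape_dispenser in the frame of dispenser_tray between -0.014 and 0.014 m and angle between the y axis of tape_dispenser and the y axis of dispenser_tray, either way round below 0.18 rad and x of scoop in the frame of scoop_rest between -0.014 and 0.014 m and y of scoop in the frame of scoop_rest between -0.013 and 0.013 m and angle between the y axis of scoop and the y axis of scoop_rest, either way round below 0.22 rad); the robot touches nothing.
It fails at once if the timer is shifted by more than 30 mm (distance of timer from where it was at the start of the episode above 0.03 m).
It fails at once if the dosing cup is shifted by more than 30 mm (distance of dosing_cup from where it was at the start of the episode above 0.03 m).
It also fails if it takes over 104 s, if anything falls off the work surface, if the arm or the gripper's body presses on something with over 40 N, if the wrist force passes 120 N, or if a joint passes its speed limit or range.

## Working session

There is one attempt and no reset: what is moved stays moved. The work goes in short steps, Python scripts to look and compute and a tool call to move; the robot and the scene stay as the last step left them, time stands still between calls to the robot, and variables do not carry over. Pictures are saved under pics/ and viewed, at most 16 in all, crops included, and the job is handed in when it is done.

Besides the shell and the picture viewer there is one more tool, called after ">>>" as name(argument=value, ...), one argument or row to a line, values as JSON. apply_moves: Moves the arm, as the interface text tells. Its arguments: {"type":"object","properties":{"steps":{"type":"array"},"squeeze":{"type":"number"}},"required":["steps"]}

```bash
mkdir -p pics
cat > h.py <<'E'
import numpy as np, cv2, pickle
from scipy.spatial.transform import Rotation as R
from bench import r
def snap(name, fn):
    s=r.sense(); d=dict(r.snapshot(name))
    if 'T' not in d:
        W=np.eye(4); W[:3,3]=s['tool_pos']; W[:3,:3]=R.from_euler('xyz',s['tcp_rot'],degrees=True).as_matrix()
        d['T']=W@np.array(d['hand_eye'])
    cv2.imwrite(f'pics/{fn}.png',d['color']); pickle.dump(d,open(f'pics/{fn}.pkl','wb')); return d
def load(fn): return pickle.load(open(f'pics/{fn}.pkl','rb'))
def cloud(d):
    h,w=d['depth'].shape; u,v=np.meshgrid(np.arange(w),np.arange(h))
    p=cv2.undistortPoints(np.stack([u,v],-1).reshape(-1,1,2).astype(np.float64),np.array(d['mtx']),np.array(d['dist'])).reshape(h,w,2)
    P=np.dstack([p,np.ones((h,w))])*d['depth'][...,None]; T=np.array(d['T'])
    P=P@T[:3,:3].T+T[:3,3]; P[d['depth']<=0]=np.nan; return P
def ray(d,uv,z):
    uv=np.array(uv,float).reshape(-1,1,2)
    p=cv2.undistortPoints(uv,np.array(d['mtx']),np.array(d['dist'])).reshape(-1,2)
    T=np.array(d['T']); D=np.c_[p,np.ones(len(p))]@T[:3,:3].T; o=T[:3,3]
    return o+D*((z-o[2])/D[:,2])[:,None]
E
python3 - <<'E'
from h import *
s=r.sense(); print(s)
for n in ['top','side','wrist']:
    d=snap(n,n+'0'); print(n,np.array(d['T']).round(2).tolist(),np.array(d['mtx']).round(1).tolist(),d['dist'], (d['depth']>0).mean())
E
```

```text
{'time': 0.0, 'joint_pos': array([ 7.22277247e+01,  7.51328848e+00,  8.53323527e+01, -3.42250682e-04,
        8.72594973e+01, -4.89384959e+00]), 'qd': array([ 0.08265998,  0.03364111,  0.08269268, -0.02891477,  0.00690147,
        0.11837516]), 'joint_efforts': array([ 1.30258257e-03, -5.69417202e+01, -5.00543261e+01, -1.82362955e-04,
        1.51286193e-02,  8.41163614e-05]), 'tool_pos': array([133.5474613 , 584.37692932, 230.23392761]), 'tcp_rot': array([-1.79895216e+02, -8.62877070e-03,  1.67121583e+02]), 'ft_force': array([ 0.77285358, -0.10795805, -1.17536623]), 'wrist_torque': array([ 0.01012716, -0.00130525, -0.03179169]), 'grip_force': 0.0, 'finger_gap': 85.93450536695379}
top [[-0.03, -0.99, 0.16, 373.1], [-1.0, 0.03, 0.0, -31.02], [-0.01, -0.16, -0.99, 1108.99], [0.0, 0.0, 0.0, 1.0]] [[510.6, 0.0, 323.2], [0.0, 510.6, 234.9], [0.0, 0.0, 1.0]] [-0.09727535  0.          0.          0.          0.        ] 0.9961197916666666
side [[0.91, -0.26, 0.33, 274.61], [-0.42, -0.53, 0.74, -643.05], [-0.02, -0.81, -0.59, 571.8], [0.0, 0.0, 0.0, 1.0]] [[458.9, 0.0, 317.5], [0.0, 458.9, 231.7], [0.0, 0.0, 1.0]] [-0.03441708  0.          0.          0.          0.        ] 0.9648665364583333
wrist [[0.22, 0.94, 0.27, 65.08], [0.97, -0.21, -0.06, 600.7], [-0.0, 0.28, -0.96, 372.41], [0.0, 0.0, 0.0, 1.0]] [[336.1, 0.0, 314.3], [0.0, 336.1, 240.3], [0.0, 0.0, 1.0]] [-0.01622514  0.          0.          0.          0.        ] 0.9959895833333333
```

View pics/top0.png

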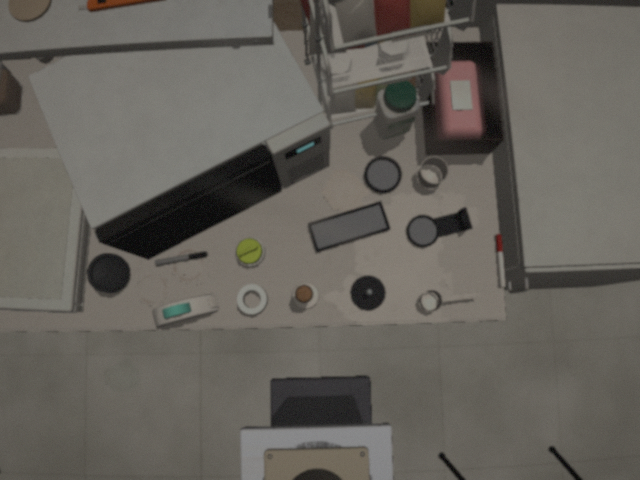

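View pics/side0.png

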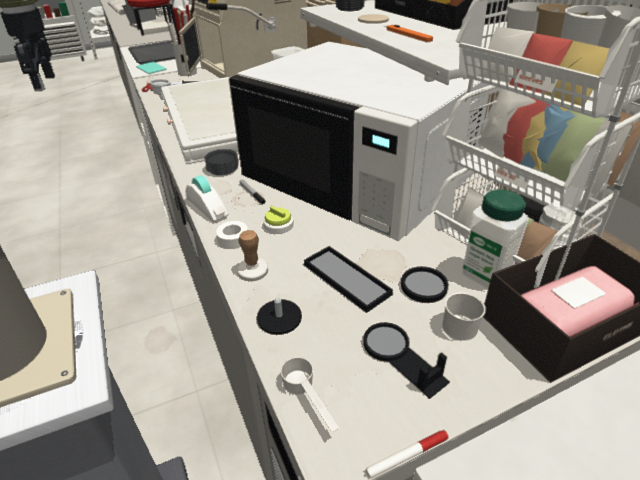

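The top view shows the seat (382,174), tray (349,227), scoop rest (422,231 with fork at 462,220), spindle (368,292), scoop (430,300), tamper (304,295), roll (252,299), dispenser (185,309), timer (249,252) and cup (432,173). The side view agrees with this.

```bash
cat > m.py <<'E'
from h import *
top=load('top0'); side=load('side0'); C=cloud(top); S=cloud(side)
print('table z top',np.nanmedian(C[262:275,300:345,2]),'side',np.nanmedian(S[290:310,300:320,2]))
g=cv2.cvtColor(top['color'],cv2.COLOR_BGR2GRAY).astype(int); hsv=cv2.cvtColor(top['color'],cv2.COLOR_BGR2HSV)
rois=dict(seat=(358,150,406,198),tray=(300,195,398,258),rest=(402,205,476,250),spindle=(346,270,390,314),scoop=(412,285,480,318),tamper=(286,278,322,312),roll=(232,280,272,320),disp=(145,288,225,330),timer=(230,232,268,270),cup=(412,152,452,192))
tm=np.nanmedian(C[262:275,300:345,2]); sm=np.nanmedian(S[290:310,300:320,2])
for n,(a,b,c,d) in rois.items():
    P=C[b:d,a:c].reshape(-1,3); gg=g[b:d,a:c].ravel(); z=P[:,2]-tm
    dark=gg<60; hi=z>8
    Q=P[dark] if n in('seat','tray','rest','spindle') else P[hi]
    if len(Q)<5: print(n,len(Q),gg.min());continue
    (cx,cy),(w,h),an=cv2.minAreaRect(Q[:,:2].astype(np.float32))
    Sm=S.reshape(-1,3); near=Sm[(np.hypot(Sm[:,0]-cx,Sm[:,1]-cy)<90)&(Sm[:,2]-sm>4)&(Sm[:,2]<150)]
    print(n,'n',len(Q),'rect',np.round([cx,cy,w,h,an],1),'zpct',np.nanpercentile(z[dark if n in('seat','tray','rest','spindle') else hi],[5,50,99]).round(1))
Sm=S.reshape(-1,3)
E
python3 m.py
python3 - <<'E'
import cv2
i=cv2.imread('pics/top0.png')[140:335,140:510]
cv2.imwrite('pics/c1.png',cv2.convertScaleAbs(cv2.resize(i,None,fx=2.1,fy=2.1,interpolation=cv2.INTER_CUBIC),alpha=1.6))
E
```

```text
table z top 0.6877465782412173 side 0.7333411580403322
seat n 342 rect [ 689.2 -164.1   79.2   80.    57.2] zpct [ 1.4 12.5 17.7]
tray n 446 rect [574.7 -84.1  63.7 167.2  15.6] zpct [ 2.3 12.4 18.4]
rest n 835 rect [ 559.2 -284.9   37.9  145.7   19.8] zpct [ 1.5  6.3 46.5]
spindle n 852 rect [ 434.  -120.4   60.9   54.7   49.6] zpct [ 5.2  8.2 14.6]
scoop n 337 rect [ 402.7 -291.2  124.4   44.7   84.1] zpct [10.8 29.3 34.7]
tamper n 557 rect [427.4  14.4  55.8  55.7  87.9] zpct [ 9.6 15.2 91.8]
roll n 522 rect [422.3 127.1  63.1  61.2  88.7] zpct [15.1 26.  30.7]
disp n 1292 rect [401.8 270.8  41.2 141.   14. ] zpct [21.3 49.2 79.7]
timer n 694 rect [525.5 139.1  77.5  61.9  87.1] zpct [15.6 29.9 44.9]
cup n 486 rect [ 700.2 -277.    61.9   95.1   71. ] zpct [11.2 31.4 54.4]
```

View pics/c1.png

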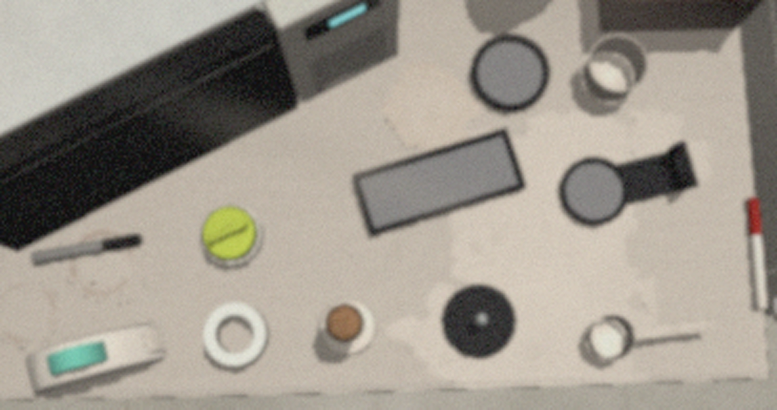

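View pics/wrist0.png

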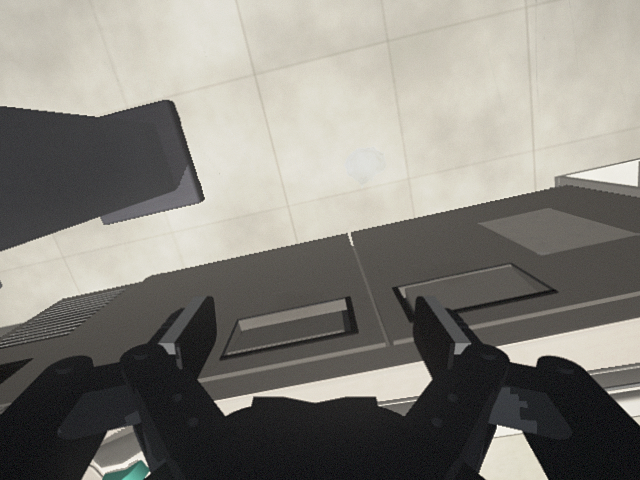

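The crop confirms the layout: everything is yawed about +15°, the scoop less, and the wrist view only shows the cabinet front. I'll move to hover over the dispenser next.

```bash
cat > plan.py <<'E'
import sys; from h import *
# plan.py grip x y z psi nrows [x y z psi nrows ...]  ; rows rounded
def plan(g,wps):
    s=r.sense(); p=np.array(s['tool_pos']); Rm=R.from_euler('xyz',s['tcp_rot'],degrees=True)
    print('t %.2f'%s['time'],p.round(1),np.round(s['tcp_rot'],1),'gap %.1f grip %.1f'%(s['finger_gap'],s['grip_force']),np.round(s['ft_force'],1)); rows=[]
    for x,y,z,psi,n in wps:
        n=int(n); tgt=np.array([x,y,z]); RT=R.from_euler('xyz',[180,0,psi],degrees=True)
        for k in range(n):
            left=n-k
            sh=np.round(Rm.inv().apply((tgt-p)/left),1); w=(Rm.inv()*RT).as_rotvec(degrees=True)/5/left; w=np.round(w,2)
            if max(abs(sh))>50 or max(abs(w))>1: print('LIMIT',sh,w)
            p=p+Rm.apply(sh); Rm=Rm*R.from_rotvec(w*5,degrees=True); rows.append([g,*sh.tolist(),*w.tolist()])
    while len(rows)%8: rows.append([g,0,0,0,0,0,0])
    for i in range(0,len(rows),8): print(str(rows[i:i+8]).replace('.0,',',').replace('.0]',']').replace(' ',''))
if __name__=='__main__':
    a=list(map(float,sys.argv[1:])); plan(a[0],np.array(a[1:]).reshape(-1,5))
E
python3 plan.py 1 402 271 200 104 16
python3 - <<'E'
from h import *
top=load('top0');g=cv2.cvtColor(top['color'],cv2.COLOR_BGR2GRAY)
def blob(mask,a,b,c,d):
    m=np.zeros_like(mask); m[b:d,a:c]=mask[b:d,a:c]
    cs,_=cv2.findContours(m,cv2.RETR_EXTERNAL,cv2.CHAIN_APPROX_NONE); return max(cs,key=cv2.contourArea).reshape(-1,2)
dark=(g<70).astype(np.uint8)
for n,box,z in [('seat',(358,150,406,198),14),('tray',(300,195,398,258),14),('spindle',(346,270,390,314),8),('rest',(402,205,476,250),12)]:
    P=ray(top,blob(dark,*box),z)[:,:2].astype(np.float32)
    print(n,cv2.minEnclosingCircle(P),cv2.minAreaRect(P))
# socket only
P=ray(top,blob(dark,402,212,440,250),12)[:,:2].astype(np.float32); P=P[P[:,1]>-268]
A=np.c_[2*P,np.ones(len(P))]; s=np.linalg.lstsq(A,(P**2).sum(1),rcond=None)[0]; print('socket',s[:2],np.sqrt(s[2]+s[0]**2+s[1]**2))
E
```

```text
t 0.15 [133.6 584.5 230.4] [-179.9   -0.   167.1] gap 85.1 grip 0.0 [-0.3  0.5 -0.6]
[[1,-20.7,-15.4,1.9,-0,0,0.79],[1,-21.7,-13.9,1.9,-0,0,0.79],[1,-22.6,-12.4,1.9,-0,0,0.79],[1,-23.4,-10.8,1.9,-0,0,0.79],[1,-24.1,-9.1,1.9,-0,0,0.79],[1,-24.7,-7.4,1.9,-0,0,0.79],[1,-25.2,-5.7,1.9,-0,0,0.79],[1,-25.5,-4,1.9,-0,0,0.79]]
[[1,-25.7,-2.2,1.9,-0,0,0.79],[1,-25.8,-0.4,2,-0,0,0.79],[1,-25.8,1.3,1.9,-0,0,0.79],[1,-25.6,3.1,2,-0,0,0.79],[1,-25.3,4.9,1.9,-0,0,0.79],[1,-24.9,6.6,2,-0,0,0.78],[1,-24.5,8.2,1.9,-0,0.01,0.79],[1,-23.8,9.9,2,-0.01,0,0.78]]
seat ((689.6102905273438, -160.9405059814453), 44.374446868896484) ((688.0341186523438, -162.65716552734375), (80.468505859375, 85.72604370117188), 60.59864807128906)
tray ((573.4432373046875, -83.4618911743164), 89.18199157714844) ((573.3582153320312, -83.24617767333984), (66.75321960449219, 169.86753845214844), 15.819243431091309)
spindle ((428.89508056640625, -119.57524108886719), 36.89028549194336) ((428.976806640625, -119.85662841796875), (71.11900329589844, 70.74633026123047), 88.20866394042969)
rest ((569.8642578125, -280.6645202636719), 73.00455474853516) ((569.691162109375, -279.800537109375), (68.8135757446289, 144.24993896484375), 16.57230567932129)
socket [ 558.89318774 -244.71609835] 34.544418198509526
```

>>> apply_moves(
  steps=[
    [1, -21, -15, 2, 0, 0, 0.8],
    [1, -22, -14, 2, 0, 0, 0.8],
    [1, -23, -12, 2, 0, 0, 0.8],
    [1, -23, -11, 2, 0, 0, 0.8],
    [1, -24, -9, 2, 0, 0, 0.8],
    [1, -25, -7, 2, 0, 0, 0.8],
    [1, -25, -6, 2, 0, 0, 0.8],
    [1, -25, -4, 2, 0, 0, 0.8],
  ],
)

```text
time: 0.95
tool_pos: [268.3, 427.6, 214.9]
tcp_rot: [-180.0, 0.0, 135.0]
ft_force: [0.0, 0.2, -0.3]
finger_gap: 85.5
grip_force: 0.0
```

>>> apply_moves(
  steps=[
    [1, -26, -2, 2, 0, 0, 0.8],
    [1, -26, 0, 2, 0, 0, 0.8],
    [1, -26, 1, 2, 0, 0, 0.8],
    [1, -26, 3, 2, 0, 0, 0.8],
    [1, -25, 5, 2, 0, 0, 0.8],
    [1, -25, 7, 2, 0, 0, 0.8],
    [1, -25, 8, 2, 0, 0, 0.8],
    [1, -24, 10, 2, 0, 0, 0.8],
  ],
)

```text
time: 1.75
tool_pos: [402.1, 268.5, 199.0]
tcp_rot: [-180.0, 0.0, 103.0]
ft_force: [0.6, 0.0, 0.3]
finger_gap: 85.6
grip_force: 0.0
```

Run:
```python
from h import *
d=snap('wrist','w1'); C=cloud(d)
s=r.sense();print(s['time'],s['tool_pos'],s['tcp_rot'])
m=(C[...,2]>12)&(C[...,2]<95)&(C[...,0]<520)&(C[...,0]>330)
n,l,st,ce=cv2.connectedComponentsWithStats(m.astype(np.uint8))
for i in range(1,n):
    if st[i,4]<300: continue
    P=C[l==i]; print(st[i],cv2.minAreaRect(P[:,:2].astype(np.float32)),np.percentile(P[:,2],[50,99]).round(1))
```

```text
1.8 [404.02154082 265.94123745 198.59756957] [1.79993810e+02 1.33144778e-01 1.02626227e+02]
[ 403    0  110  104 8762] ((481.5766296386719, 437.35552978515625), (76.80664825439453, 80.66422271728516), 0.03814602270722389) [26.8 38. ]
[ 292  139   46  146 6139] ((403.809814453125, 270.9533996582031), (40.078285217285156, 143.2076873779297), 14.147407531738281) [51.6 77.9]
[ 449  151   51   32 1131] ((516.1907958984375, 349.8016662597656), (7.508223533630371, 22.7303524017334), 0.3026289939880371) [63.8 94.5]
[418 167  23  94 475] ((514.727294921875, 295.3870849609375), (9.184077262878418, 94.90153503417969), 8.278345108032227) [12.8 14.5]
[ 274  315   59   57 2077] ((423.46234130859375, 128.1704864501953), (63.37900924682617, 63.45989990234375), 51.15130615234375) [25.3 27. ]
[ 365  330   34   52 1157] ((507.2159118652344, 134.4449005126953), (58.95207595825195, 25.545326232910156), 89.8809585571289) [28.9 42.1]
```

View pics/w1.png

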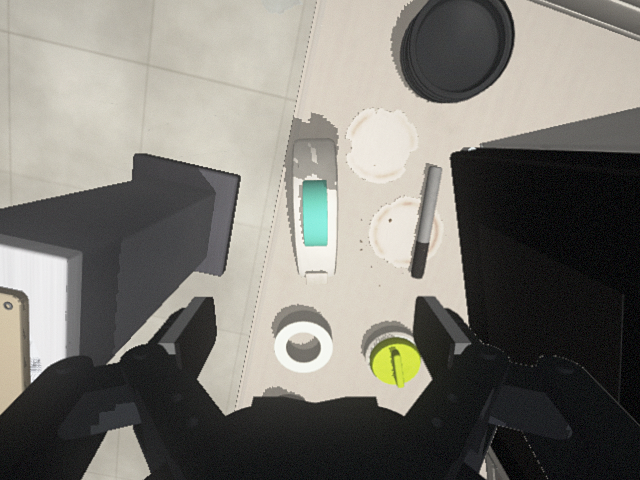

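The wrist view shows the dispenser (315,210), roll (303,345), timer (395,360) and pen. The depth measurements agree with the top view to within 2 mm.

```bash
python3 plan.py 1 404 271 120 104 3 404 271 20 104 5
```

```text
t 1.80 [404.  265.9 198.6] [1.800e+02 1.000e-01 1.026e+02] gap 85.4 grip 0.0 [ 0.  -2.  -0.9]
[[1,1.7,0.4,26.2,0,0.01,-0.09],[1,1.7,0.4,26.2,0,0.01,-0.09],[1,1.6,0.3,26.2,0,0.01,-0.09],[1,0,0,20,0,-0,-0],[1,0,0,20,0,-0,-0],[1,0,0,20,0,-0,-0],[1,0,0,20,0,-0,-0],[1,0,0,20,0,-0,-0]]
```

>>> apply_moves(
  steps=[
    [1, 2, 0, 26, 0, 0, -0.1],
    [1, 2, 0, 26, 0, 0, -0.1],
    [1, 1, 1, 26, 0, 0, -0.1],
    [1, 0, 0, 20, 0, 0, 0],
    [1, 0, 0, 20, 0, 0, 0],
    [1, 0, 0, 20, 0, 0, 0],
    [1, 0, 0, 20, 0, 0, 0],
    [1, 0, 0, 20, 0, 0, 0],
  ],
)

```text
time: 2.6
tool_pos: [401.2, 274.6, 20.3]
tcp_rot: [-180.0, 0.0, 104.6]
ft_force: [0.7, 1.0, 0.1]
finger_gap: 85.7
grip_force: 0.0
```

>>> apply_moves(
  steps=[
    [1, 0, 0, 0, 0, 0, 0],
    [-1, 0, 0, 0, 0, 0, 0],
    [-1, 0, 0, 0, 0, 0, 0],
    [-1, 0, 0, 0, 0, 0, 0],
    [-1, 0, 0, 0, 0, 0, 0],
    [-1, 0, 0, 0, 0, 0, 0],
    [-1, 0, 0, 0, 0, 0, 0],
    [-1, 0, 0, 0, 0, 0, 0],
  ],
  squeeze=60,
)

```text
time: 3.4
tool_pos: [402.5, 275.2, 22.8]
tcp_rot: [179.9, -0.0, 104.6]
ft_force: [-0.6, -0.1, 5.7]
finger_gap: 39.4
grip_force: 62.0
```

```bash
python3 plan.py -1 404 271 160 104 8 573.5 -83 165 105.8 16
```

```text
t 3.40 [402.5 275.2  22.8] [179.9  -0.  104.6] gap 39.4 grip 62.0 [-0.6 -0.1  5.7]
[[-1,-0.5,0.1,-17.2,0,-0,0.02],[-1,-0.6,0.1,-17.1,0,-0,0.01],[-1,-0.5,0.1,-17.2,0,-0,0.02],[-1,-0.6,0.1,-17.1,0.01,-0,0.01],[-1,-0.5,0.1,-17.2,0,-0,0.02],[-1,-0.6,0,-17.1,0.01,-0,0.01],[-1,-0.5,0,-17.2,0,-0,0.02],[-1,-0.6,0.1,-17.1,0.01,-0.01,0.01]]
[[-1,-24,4.9,-0.3,-0,0,-0.02],[-1,-24,4.9,-0.3,-0,0,-0.02],[-1,-24.1,4.8,-0.3,-0,0,-0.02],[-1,-24.1,4.8,-0.3,-0,0,-0.02],[-1,-24.1,4.7,-0.3,-0,0,-0.02],[-1,-24.1,4.7,-0.3,-0,0,-0.02],[-1,-24.1,4.7,-0.3,-0,0,-0.02],[-1,-24.1,4.6,-0.3,-0,0,-0.02]]
[[-1,-24.1,4.6,-0.3,-0,0,-0.02],[-1,-24.1,4.5,-0.3,-0,0,-0.03],[-1,-24.1,4.5,-0.3,-0,0,-0.02],[-1,-24.1,4.4,-0.3,-0,0,-0.03],[-1,-24.1,4.4,-0.3,-0,0,-0.02],[-1,-24.1,4.3,-0.4,-0,0,-0.03],[-1,-24.2,4.3,-0.3,-0,0,-0.02],[-1,-24.1,4.3,-0.4,-0,0,-0.03]]
```

>>> apply_moves(
  steps=[
    [-1, 0, 0, -12, 0, 0, 0],
    [-1, 0, 0, -18, 0, 0, 0],
    [-1, 0, 0, -18, 0, 0, 0],
    [-1, 0, 0, -18, 0, 0, 0],
    [-1, 0, 0, -18, 0, 0, 0],
    [-1, 0, 0, -18, 0, 0, 0],
    [-1, 0, 0, -12, 0, 0, 0],
    [-1, 0, 0, 0, 0, 0, 0],
  ],
)

```text
time: 4.2
tool_pos: [402.7, 275.3, 137.7]
tcp_rot: [179.8, -0.1, 104.6]
ft_force: [0.7, -0.3, -3.4]
finger_gap: 39.2
grip_force: 61.3
```

>>> apply_moves(
  steps=[
    [-1, -24, 5, 0, 0, 0, 0],
    [-1, -24, 5, 0, 0, 0, 0],
    [-1, -24, 5, 0, 0, 0, 0],
    [-1, -24, 5, 0, 0, 0, 0],
    [-1, -24, 5, 0, 0, 0, 0],
    [-1, -24, 5, 0, 0, 0, 0],
    [-1, -24, 5, 0, 0, 0, 0],
    [-1, -24, 5, 0, 0, 0, 0],
  ],
)

```text
time: 5.0
tool_pos: [488.2, 97.9, 134.0]
tcp_rot: [-179.9, -0.0, 104.6]
ft_force: [-0.3, 0.4, -4.0]
finger_gap: 39.0
grip_force: 61.1
```

>>> apply_moves(
  steps=[
    [-1, -24, 5, 0, 0, 0, 0],
    [-1, -24, 5, 0, 0, 0, 0],
    [-1, -24, 5, 0, 0, 0, 0],
    [-1, -24, 5, 0, 0, 0, 0],
    [-1, -24, 5, 0, 0, 0, 0],
    [-1, -12, 0, 0, 0, 0, -0.2],
    [-1, 0, 0, 0, 0, 0, 0],
    [-1, 0, 0, 0, 0, 0, 0],
  ],
)

```text
time: 5.8
tool_pos: [545.4, -22.3, 134.2]
tcp_rot: [-179.9, -0.1, 105.6]
ft_force: [-0.2, 0.6, -4.4]
finger_gap: 39.5
grip_force: 61.2
```

```bash
python3 - <<'E'
from h import *
d=snap('wrist','w2')
E
python3 plan.py -1 572.3 -79 130 105.8 3 572.3 -79 50 105.8 4 572.3 -79 50 105.8 1 572.3 -79 28 105.8 4
```

```text
t 5.85 [545.5 -22.  134.4] [-1.799e+02 -1.000e-01  1.056e+02] gap 39.1 grip 61.2 [-0.2  0.1 -4. ]
[[-1,-20.7,3.5,1.4,-0.01,-0,-0.01],[-1,-20.7,3.5,1.5,-0,-0.01,-0.02],[-1,-20.8,3.4,1.5,-0.01,-0,-0.01],[-1,0,0,20,0,-0,-0],[-1,0,0,20,0,-0,-0],[-1,0,0,20,0,-0,-0],[-1,0,0,20,0,-0,-0],[-1,0,0,-0,0,-0,-0]]
[[-1,0,0,5.5,0,-0,-0],[-1,0,0,5.5,0,-0,-0],[-1,0,0,5.5,0,-0,-0],[-1,0,0,5.5,0,-0,-0],[-1,0,0,0,0,0,0],[-1,0,0,0,0,0,0],[-1,0,0,0,0,0,0],[-1,0,0,0,0,0,0]]
```

View pics/w2.png

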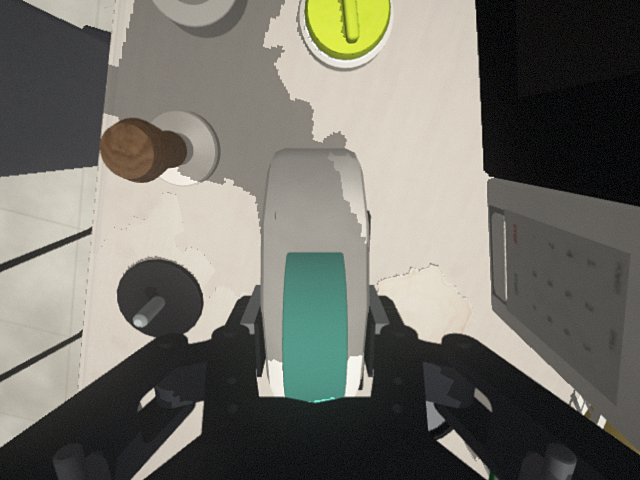

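The dispenser is held straight, and the tamper (150,150) and spindle (160,300) are visible.

>>> apply_moves(
  steps=[
    [-1, -20, 4, 0, 0, 0, 0],
    [-1, -21, 3, 2, 0, 0, 0],
    [-1, -21, 3, 2, 0, 0, 0],
    [-1, 0, 0, 20, 0, 0, 0],
    [-1, 0, 0, 20, 0, 0, 0],
    [-1, 0, 0, 20, 0, 0, 0],
    [-1, 0, 0, 20, 0, 0, 0],
    [-1, 0, 0, 0, 0, 0, 0],
  ],
)

```text
time: 6.65
tool_pos: [569.5, -77.8, 47.6]
tcp_rot: [-179.7, -0.2, 105.7]
ft_force: [-1.3, -0.4, -3.5]
finger_gap: 39.3
grip_force: 61.2
```

```bash
python3 plan.py -1 572.3 -79 29 105.8 5
python3 - <<'E'
from h import *
d=snap('top','t2');C=cloud(d);S=cloud(snap('side','s2'))
tm=np.nanmedian(C[262:275,400:420,2])
m=(np.hypot(C[...,0]-573,C[...,1]+83)<110)&(C[...,2]>4)
P=C[200:260,295:400].reshape(-1,3);
E
```

```text
t 6.65 [569.5 -77.8  47.6] [-179.7   -0.2  105.7] gap 39.3 grip 61.2 [-1.3 -0.4 -3.5]
[[-1,-0.4,0.5,3.7,-0.01,-0.01,-0.01],[-1,-0.4,0.5,3.7,-0.01,-0.01,-0],[-1,-0.4,0.5,3.7,-0.02,-0.01,-0.01],[-1,-0.4,0.5,3.7,-0.01,-0,-0],[-1,-0.3,0.5,3.8,-0.02,-0.01,-0.01],[-1,0,0,0,0,0,0],[-1,0,0,0,0,0,0],[-1,0,0,0,0,0,0]]
```

View pics/s2.png

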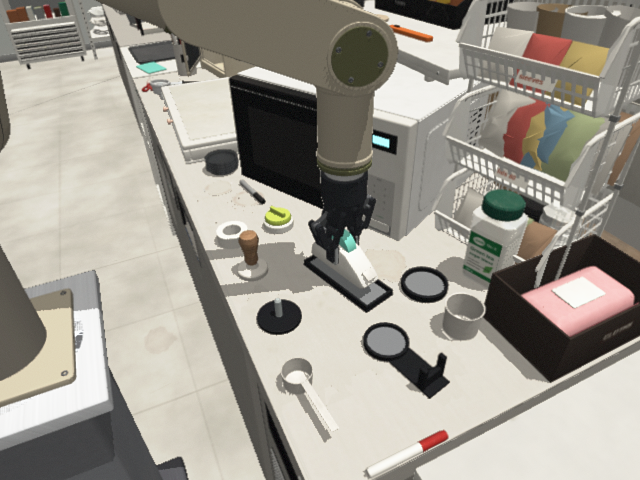

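Side view: the dispenser sits lined up over the tray (about 350,270). Lowering it.

>>> apply_moves(
  steps=[
    [-1, 0, 1, 4, 0, 0, 0],
    [-1, 0, 1, 4, 0, 0, 0],
    [-1, -1, 0, 4, 0, 0, 0],
    [-1, 0, 0, 4, 0, 0, 0],
    [-1, 0, 0, 3, 0, 0, 0],
    [-1, 0, 0, 0, 0, 0, 0],
    [-1, 0, 0, 0, 0, 0, 0],
    [-1, 0, 0, 0, 0, 0, 0],
  ],
)

```text
time: 7.55
tool_pos: [574.9, -80.0, 32.5]
tcp_rot: [180.0, 0.0, 105.6]
ft_force: [-0.3, 0.0, -3.5]
finger_gap: 39.0
grip_force: 61.3
```

>>> apply_moves(
  steps=[
    [-1, 0, 0, 2, 0, 0, 0],
    [-1, 0, 0, 2, 0, 0, 0],
    [-1, 0, 0, 1, 0, 0, 0],
    [-1, 0, 0, 0, 0, 0, 0],
    [-1, 0, 0, 0, 0, 0, 0],
    [-1, 0, 0, 0, 0, 0, 0],
    [-1, 0, 0, 0, 0, 0, 0],
    [-1, 0, 0, 0, 0, 0, 0],
  ],
)

```text
time: 8.35
tool_pos: [574.8, -79.9, 27.8]
tcp_rot: [180.0, 0.0, 105.6]
ft_force: [-4.2, 0.5, 5.9]
finger_gap: 39.2
grip_force: 62.3
```

>>> apply_moves(
  steps=[
    [1, 0, 0, 0, 0, 0, 0],
    [1, 0, 0, 0, 0, 0, 0],
    [1, 0, 0, 0, 0, 0, 0],
    [1, 0, 0, 0, 0, 0, 0],
    [1, 0, 0, 0, 0, 0, 0],
    [1, 0, 0, -10, 0, 0, 0],
    [1, 0, 0, -25, 0, 0, 0],
    [1, 0, 0, -30, 0, 0, 0],
  ],
)

```text
time: 9.15
tool_pos: [573.7, -79.7, 92.3]
tcp_rot: [-179.9, -0.1, 105.6]
ft_force: [0.6, 0.3, 0.4]
finger_gap: 85.5
grip_force: 0.0
```

>>> apply_moves(
  steps=[
    [1, 0, 0, -35, 0, 0, 0],
    [1, 0, 0, -35, 0, 0, 0],
    [1, 0, 0, -35, 0, 0, 0],
    [1, 20, 0, 0, 0, 0, 0],
    [1, 20, 0, 0, 0, 0, 0],
    [1, 20, 0, 0, 0, 0, 0],
    [1, 0, 0, 0, 0, 0, 0],
    [1, 0, 0, 0, 0, 0, 0],
  ],
)

```text
time: 9.95
tool_pos: [558.7, -22.1, 198.0]
tcp_rot: [180.0, 0.0, 105.7]
ft_force: [-0.8, -0.6, -0.2]
finger_gap: 85.4
grip_force: 0.0
```

```bash
cat > blobs.py <<'E'
import sys; from h import *
d=snap('wrist',sys.argv[1]); C=cloud(d); zmin=float(sys.argv[2])
m=(C[...,2]>zmin)&(C[...,2]<100)&(C[...,0]>330)&(C[...,0]<750)&(C[...,1]<320)
n,l,st,ce=cv2.connectedComponentsWithStats(m.astype(np.uint8))
for i in range(1,n):
    if st[i,4]<300: continue
    P=C[l==i]; a=cv2.minAreaRect(P[:,:2].astype(np.float32)); print(st[i].tolist(),np.round([*a[0],*a[1],a[2]],1),'z50/99',np.percentile(P[:,2],[50,99]).round(1), 'top centroid',P[P[:,2]>np.percentile(P[:,2],97)-6].mean(0).round(1))
E
python3 blobs.py w3 10
python3 plan.py 1 423 128 120 100 16
```

```text
[164, 0, 81, 51, 2266] [426.4 115.1  63.5  38.8  14. ] z50/99 [25. 27.] top centroid [427.9 112.4  25.1]
[288, 0, 75, 79, 4760] [526.9 130.5  63.8  60.   15.6] z50/99 [29.5 43. ] top centroid [526.2 131.4  41.7]
[424, 0, 64, 317, 11951] [656.3  67.6   9.4 253.8  26.5] z50/99 [66.5 99.4] top centroid [653.5  66.9  96.2]
[134, 111, 88, 63, 3917] [434.2  15.9  45.9  56.4  13.9] z50/99 [73.9 89.1] top centroid [430.   15.1  86.6]
[280, 196, 68, 152, 7523] [576.9 -84.8  66.2 170.5  15.7] z50/99 [46.5 82.7] top centroid [574.4 -72.8  80.5]
[152, 267, 25, 23, 310] [ 431.  -119.8   11.    11.8   67.7] z50/99 [33.7 45.5] top centroid [ 431.5 -119.3   42.7]
[356, 332, 71, 63, 939] [ 689.6 -166.7   75.4   82.9   40.1] z50/99 [13.2 15. ] top centroid [ 687.6 -166.9   13. ]
[235, 369, 60, 40, 377] [ 556.3 -235.2   71.9   47.7   28.6] z50/99 [11.4 12.7] top centroid [ 553.6 -231.    11.4]
t 10.00 [558.8 -22.5 197.9] [180.    0.  105.6] gap 85.3 grip 0.0 [ 0.8  0.4 -0.6]
[[1,11.4,-5.6,4.9,0,0,0.07],[1,11.3,-5.7,4.9,0,0,0.07],[1,11.3,-5.8,4.8,0,0,0.07],[1,11.2,-5.8,4.9,0,0,0.07],[1,11.2,-5.9,4.8,0,0,0.07],[1,11.2,-6,4.9,0,0,0.07],[1,11.1,-6.1,4.8,0,0,0.07],[1,11.1,-6.1,4.9,0,0,0.07]]
[[1,11.1,-6.2,4.8,0,0,0.07],[1,11,-6.3,4.9,0,0,0.07],[1,11,-6.3,4.8,0,0,0.07],[1,10.9,-6.4,4.9,0,0,0.07],[1,10.9,-6.5,4.8,0,0,0.07],[1,10.9,-6.5,4.9,0,0,0.07],[1,10.8,-6.6,4.8,0,0,0.07],[1,10.8,-6.6,4.9,0.01,0.01,0.08]]
```

View pics/w3.png

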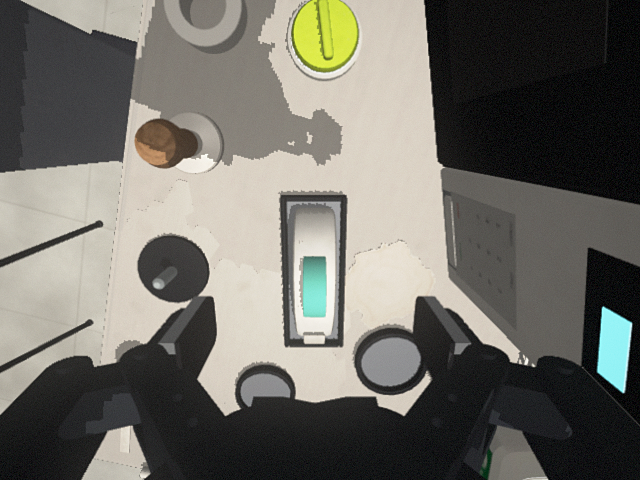

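The dispenser is down and centred in the tray (313,270). The post is seen at (431,-120) and the knob at (430,15). The tamper is next.

```bash
python3 plan.py 1 430 15.3 150 105 8  430 15.3 50 105 5
```

```text
t 10.00 [558.8 -22.5 197.9] [180.    0.  105.6] gap 85.3 grip 0.0 [ 0.8  0.4 -0.6]
[[1,8.9,-14.2,6,0,0,0.02],[1,8.9,-14.3,6,0,0,0.02],[1,8.8,-14.3,6,0,0,0.01],[1,8.8,-14.3,5.9,0,0,0.02],[1,8.8,-14.3,6,0,0,0.01],[1,8.8,-14.3,5.9,0,0,0.02],[1,8.8,-14.3,6,0,0,0.01],[1,8.8,-14.2,5.9,0.01,0.01,0.02]]
[[1,-0,-0,20,-0,-0,-0],[1,-0,-0,20,-0,-0,-0],[1,-0,-0,20,-0,-0,-0],[1,-0,-0,20,-0,-0,-0],[1,-0,-0,20,-0,-0,-0],[1,0,0,0,0,0,0],[1,0,0,0,0,0,0],[1,0,0,0,0,0,0]]
```

>>> apply_moves(
  steps=[
    [1, 10, -16, 7, 0, 0, 0],
    [1, 10, -16, 7, 0, 0, 0],
    [1, 10, -16, 7, 0, 0, 0],
    [1, 10, -16, 7, 0, 0, 0],
    [1, 10, -17, 7, 0, 0, 0],
    [1, 10, -17, 7, 0, 0, 0],
    [1, 11, -16, 6, 0, 0, 0],
    [1, 0, 0, 0, 0, 0, 0],
  ],
)

```text
time: 10.8
tool_pos: [427.8, 15.4, 148.3]
tcp_rot: [-179.9, -0.0, 105.6]
ft_force: [1.1, -0.5, 0.2]
finger_gap: 85.3
grip_force: 0.0
```

```bash
python3 blobs.py w4 30; python3 plan.py 1 430 15.3 50 105 5
```

```text
[588, 0, 52, 418, 16855] [644.7  90.7  10.1 306.2  26.3] z50/99 [49.8 77.1] top centroid [686.4   1.5  72.4]
[458, 85, 62, 70, 1720] [526.8 134.3  38.1  48.3  58. ] z50/99 [36.1 43.4] top centroid [524.9 131.7  41.4]
[287, 221, 54, 60, 2410] [428.4  15.7  35.9  33.5  14.8] z50/99 [86.2 89.5] top centroid [428.3  15.6  86.9]
t 10.85 [429.3  15.1 149.2] [-180.     0.   105.6] gap 85.4 grip 0.0 [-0.5  0.4  1.2]
[[1,0,0.1,19.8,-0,0,0.02],[1,0,0.2,19.8,-0,0,0.02],[1,0,0.1,19.9,-0,0,0.03],[1,0,0.2,19.8,-0,0,0.02],[1,0,0.1,19.9,-0,0,0.03],[1,0,0,0,0,0,0],[1,0,0,0,0,0,0],[1,0,0,0,0,0,0]]
```

Knob at (428.3,15.7), top 89 mm, directly below the gripper.

>>> apply_moves(
  steps=[
    [1, 0, 0, 20, 0, 0, 0],
    [1, 0, 0, 20, 0, 0, 0],
    [1, 0, 0, 20, 0, 0, 0],
    [1, 0, 0, 20, 0, 0, 0],
    [1, 0, 0, 20, 0, 0, 0],
    [1, 0, 0, 0, 0, 0, 0],
    [-1, 0, 0, 0, 0, 0, 0],
    [-1, 0, 0, 0, 0, 0, 0],
  ],
  squeeze=60,
)

```text
time: 11.65
tool_pos: [431.1, 15.2, 50.8]
tcp_rot: [179.9, 0.0, 105.6]
ft_force: [-0.3, 0.5, -0.1]
finger_gap: 59.0
grip_force: 0.0
```

>>> apply_moves(
  steps=[
    [-1, 0, 0, 0, 0, 0, 0],
    [-1, 0, 0, 0, 0, 0, 0],
    [-1, 0, 0, 0, 0, 0, 0],
    [-1, 0, 0, 0, 0, 0, 0],
    [-1, 0, 0, 0, 0, 0, 0],
    [-1, 0, 0, 0, 0, 0, 0],
    [-1, 0, 0, 0, 0, 0, 0],
    [-1, 0, 0, 0, 0, 0, 0],
  ],
)

```text
time: 12.45
tool_pos: [430.5, 15.3, 50.8]
tcp_rot: [179.9, 0.1, 105.6]
ft_force: [-2.8, -1.4, 7.4]
finger_gap: 33.6
grip_force: 58.9
```

>>> apply_moves(
  steps=[
    [-1, 0, 0, -10, 0, 0, 0],
    [-1, 0, 0, -18, 0, 0, 0],
    [-1, 0, 0, -20, 0, 0, 0],
    [-1, 0, 0, -20, 0, 0, 0],
    [-1, 0, 0, -20, 0, 0, 0],
    [-1, 0, 0, -20, 0, 0, 0],
    [-1, 0, 0, -12, 0, 0, 0],
    [-1, 0, 0, 0, 0, 0, 0],
  ],
)

```text
time: 13.25
tool_pos: [430.9, 15.5, 171.4]
tcp_rot: [179.8, 0.1, 105.6]
ft_force: [0.9, -0.1, -3.9]
finger_gap: 34.0
grip_force: 60.3
```

```bash
python3 plan.py -1 688.5 -165.5 165 105.6 13
```

```text
t 13.25 [430.9  15.5 171.4] [1.798e+02 1.000e-01 1.056e+02] gap 34.0 grip 60.3 [ 0.9 -0.1 -3.9]
[[-1,-18.7,15.3,0.6,0,0,0],[-1,-18.7,15.3,0.6,0,0,0],[-1,-18.8,15.3,0.6,0,0,0],[-1,-18.7,15.3,0.6,0,0,0],[-1,-18.8,15.3,0.6,0,0,0],[-1,-18.7,15.4,0.6,0,0,0],[-1,-18.8,15.3,0.5,0.01,0,0],[-1,-18.7,15.4,0.5,0,0,0]]
[[-1,-18.8,15.3,0.5,0.01,0,0],[-1,-18.7,15.4,0.5,0,0,0],[-1,-18.8,15.3,0.6,0.01,0,0],[-1,-18.7,15.4,0.5,0,0.01,0],[-1,-18.8,15.3,0.5,0.01,0,0],[-1,0,0,0,0,0,0],[-1,0,0,0,0,0,0],[-1,0,0,0,0,0,0]]
```

>>> apply_moves(
  steps=[
    [-1, -10, 18, 0, 0, 0, 0],
    [-1, -20, 15, 0, 0, 0, 0],
    [-1, -20, 15, 0, 0, 0, 0],
    [-1, -20, 15, 0, 0, 0, 0],
    [-1, -20, 15, 0, 0, 0, 0],
    [-1, -20, 15, 0, 0, 0, 0],
    [-1, -20, 15, 0, 0, 0, 0],
    [-1, -20, 15, 0, 0, 0, 0],
  ],
)

```text
time: 14.05
tool_pos: [588.4, -96.2, 167.3]
tcp_rot: [-179.9, -0.1, 105.6]
ft_force: [-0.0, -0.6, -3.8]
finger_gap: 34.2
grip_force: 60.7
```

>>> apply_moves(
  steps=[
    [-1, -19, 15, 0, 0, 0, 0],
    [-1, -19, 15, 0, 0, 0, 0],
    [-1, -19, 15, 0, 0, 0, 0],
    [-1, -19, 15, 0, 0, 0, 0],
    [-1, -10, 11, 0, 0, 0, 0],
    [-1, 0, 0, 0, 0, 0, 0],
    [-1, 0, 0, 0, 0, 0, 0],
    [-1, 0, 0, 0, 0, 0, 0],
  ],
)

```text
time: 14.85
tool_pos: [679.1, -158.8, 168.3]
tcp_rot: [-179.9, -0.1, 105.6]
ft_force: [-0.9, 1.3, -4.4]
finger_gap: 34.4
grip_force: 61.0
```

```bash
python3 blobs.py w5 10; python3 plan.py -1 688.5 -165.5 120 105.6 3 688.5 -165.5 75 105.6 4;  python3 - <<'E'
from h import *
t=load('w5');s=snap('side','s5')
i=np.hstack([t['color'],s['color']]); cv2.imwrite('pics/c5.png',cv2.resize(i,(800,300)))
E
```

```text
[169, 0, 94, 209, 14050] [577.7 -87.8  66.4 163.7  15.7] z50/99 [49.9 82.7] top centroid [575.6 -74.9  80.3]
[376, 0, 109, 108, 3693] [704.2 -20.8  34.6  87.7  56.4] z50/99 [66.9 99.5] top centroid [705.1 -27.4  96. ]
[2, 91, 47, 20, 671] [ 432.3 -120.5   11.4   12.1    4.4] z50/99 [32.6 45. ] top centroid [ 432.9 -120.3   42.2]
[281, 188, 90, 74, 1023] [ 694.8 -149.7   52.4   83.3   80.7] z50/99 [13.3 14.9] top centroid [ 695.3 -143.4   13.2]
[0, 219, 35, 130, 1369] [ 415.5 -294.4  128.8   33.2   88.2] z50/99 [25.1 30.6] top centroid [ 421.6 -290.5   28.5]
[135, 241, 74, 70, 998] [ 562.2 -246.4   71.    70.4   59.6] z50/99 [11.3 13. ] top centroid [ 561.9 -244.8   11.4]
[267, 352, 37, 31, 443] [ 691.1 -298.2   32.9    7.4    4.2] z50/99 [44.4 51.9] top centroid [ 690.2 -298.8   49.2]
[318, 356, 46, 46, 1056] [ 742.6 -304.4   82.6   13.8   89.3] z50/99 [65.5 93.6] top centroid [ 741.6 -265.    90. ]
[31, 381, 50, 18, 378] [ 460.1 -412.9   51.9   11.9    0.7] z50/99 [11.9 13.8] top centroid [ 459.4 -412.1   11.9]
[136, 442, 50, 38, 487] [ 589.6 -451.7   37.1   11.3   17.9] z50/99 [30.5 50.4] top centroid [ 580.7 -453.5   48.4]
t 14.90 [ 679.2 -158.8  168.7] [-179.9   -0.   105.6] gap 34.2 grip 61.0 [-1.  -0.3 -4.3]
[[-1,-3,2.4,16.2,-0,-0,0],[-1,-3,2.4,16.3,-0.01,-0,0],[-1,-3,2.3,16.2,-0,-0.01,0.01],[-1,0,0,11.3,-0,0,-0],[-1,0,0,11.2,-0,0,-0],[-1,0,0,11.3,-0,0,-0],[-1,0,0.1,11.2,-0,0,-0],[-1,0,0,0,0,0,0]]
```

View pics/c5.png

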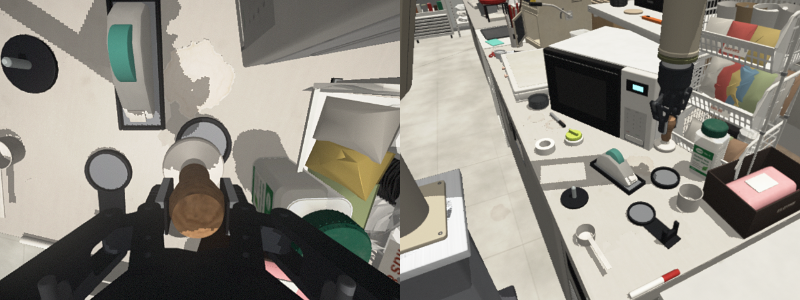

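Run:
```python
from h import *
from scipy.optimize import least_squares
for n in ['w3','w5','side0','top0']:
    C=cloud(load(n)).reshape(-1,3); g=cv2.cvtColor(load(n)['color'],cv2.COLOR_BGR2GRAY).ravel()
    k=(np.hypot(C[:,0]-689,C[:,1]+165)<50)&(C[:,2]>9.5)&(C[:,2]<17)&(g<(60 if n=='top0' else 90)); P=C[k][:,:2]
    # annulus of known inner 36/outer 42: fit mid radius 39
    f=least_squares(lambda c:np.hypot(P[:,0]-c[0],P[:,1]-c[1])-39,[689,-165],loss='soft_l1',f_scale=2)
    q=np.hypot(*(P-f.x).T); print(n,k.sum(),f.x.round(1),np.percentile(q,[5,50,95]).round(1))
    b=(np.hypot(C[:,0]-689,C[:,1]+165)<110)&(C[:,2]>60)&(C[:,2]<300)&(C[:,0]>690)
    if b.any() and n in('side0','top0'): print('obst',C[b].min(0).round(0),C[b].max(0).round(0), np.hypot(C[b][:,0]-689,C[b][:,1]+165).min())
```

```text
w3 925 [ 691.4 -163.3] [36.  38.3 41. ]
w5 978 [ 691.9 -165. ] [36.2 38.9 41.4]
side0 418 [ 689.3 -167.2] [36.  38.7 41.2]
obst [ 766. -223.   60.] [ 799. -155.  170.] 77.85487626343475
top0 231 [ 689.4 -164.3] [35.  37.6 40.2]
obst [ 735. -265.   60.] [ 799. -152.  173.] 80.08775269303622
```

>>> apply_moves(
  steps=[
    [-1, -3, 3, 16, 0, 0, 0],
    [-1, -3, 3, 16, 0, 0, 0],
    [-1, -3, 3, 16, 0, 0, 0],
    [-1, 0, 0, 12, 0, 0, 0],
    [-1, 0, 0, 12, 0, 0, 0],
    [-1, 0, 0, 12, 0, 0, 0],
    [-1, 0, 0, 8, 0, 0, 0],
    [-1, 0, 0, 0, 0, 0, 0],
  ],
)

```text
time: 15.75
tool_pos: [690.1, -165.4, 75.3]
tcp_rot: [-179.9, -0.1, 105.6]
ft_force: [-0.1, -0.7, -3.8]
finger_gap: 34.0
grip_force: 61.0
```

```bash
python3 plan.py -1 690 -165 58 105.6 6
```

```text
t 15.75 [ 690.1 -165.4   75.3] [-1.799e+02 -1.000e-01  1.056e+02] gap 34.0 grip 61.0 [-0.1 -0.7 -3.8]
[[-1,0.1,0,2.9,-0,-0,0],[-1,0,0,2.9,-0.01,-0,0],[-1,0.1,0,2.9,-0,-0,0],[-1,0,0,2.9,-0.01,-0.01,0],[-1,0.1,0,2.9,-0,-0,0],[-1,0.1,0.1,2.8,-0.01,-0.01,0.01],[-1,0,0,0,0,0,0],[-1,0,0,0,0,0,0]]
```

>>> apply_moves(
  steps=[
    [-1, 0, 0, 3, 0, 0, 0],
    [-1, 0, 0, 3, 0, 0, 0],
    [-1, 0, 0, 3, 0, 0, 0],
    [-1, 0, 0, 3, 0, 0, 0],
    [-1, 0, 0, 3, 0, 0, 0],
    [-1, 0, 0, 2, 0, 0, 0],
    [-1, 0, 0, 1, 0, 0, 0],
    [-1, 0, 0, 0, 0, 0, 0],
  ],
)

```text
time: 16.55
tool_pos: [691.0, -165.7, 59.0]
tcp_rot: [-180.0, -0.0, 105.6]
ft_force: [-0.1, -0.9, -4.9]
finger_gap: 34.0
grip_force: 61.0
```

>>> apply_moves(
  steps=[
    [-1, 0, 0, 1, 0, 0, 0],
    [-1, 0, 0, 1, 0, 0, 0],
    [-1, 0, 0, 0, 0, 0, 0],
    [-1, 0, 0, 0, 0, 0, 0],
    [-1, 0, 0, 0, 0, 0, 0],
    [-1, 0, 0, 0, 0, 0, 0],
    [-1, 0, 0, 0, 0, 0, 0],
    [-1, 0, 0, 0, 0, 0, 0],
  ],
)

```text
time: 17.35
tool_pos: [691.1, -165.7, 57.3]
tcp_rot: [180.0, -0.0, 105.6]
ft_force: [0.3, -0.2, -3.6]
finger_gap: 33.6
grip_force: 61.0
```

>>> apply_moves(
  steps=[
    [-1, 0, 0, 1, 0, 0, 0],
    [-1, 0, 0, 1, 0, 0, 0],
    [-1, 0, 0, 1, 0, 0, 0],
    [-1, 0, 0, 0, 0, 0, 0],
    [-1, 0, 0, 0, 0, 0, 0],
    [-1, 0, 0, 0, 0, 0, 0],
    [-1, 0, 0, 0, 0, 0, 0],
    [-1, 0, 0, 0, 0, 0, 0],
  ],
)

```text
time: 18.15
tool_pos: [691.7, -166.6, 56.9]
tcp_rot: [179.9, 0.1, 105.6]
ft_force: [-7.2, -0.6, 10.2]
finger_gap: 34.5
grip_force: 62.6
```

>>> apply_moves(
  steps=[
    [0.6, 0, 0, 0, 0, 0, 0],
    [0.6, 0, 0, 0, 0, 0, 0],
    [0.6, 0, 0, 0, 0, 0, 0],
    [0.6, 0, 0, 0, 0, 0, 0],
    [0.6, 0, 0, -10, 0, 0, 0],
    [0.6, 0, 0, -25, 0, 0, 0],
    [0.6, 0, 0, -35, 0, 0, 0],
    [0.6, 0, 0, -35, 0, 0, 0],
  ],
)

```text
time: 18.95
tool_pos: [690.8, -165.6, 160.6]
tcp_rot: [-180.0, -0.0, 105.6]
ft_force: [-0.2, -0.2, 0.4]
finger_gap: 68.0
grip_force: 0.0
```

```bash
python3 plan.py 1 580 -40 200 105.6 8 423.5 128 130 100 13
```

```text
t 18.95 [ 690.8 -165.6  160.6] [-180.    -0.   105.6] gap 68.0 grip 0.0 [-0.2 -0.2  0.4]
[[1,18.8,-9.1,-4.9,-0,-0,0],[1,18.9,-9.1,-4.9,-0,-0,0],[1,18.8,-9.1,-4.9,-0,-0,0],[1,18.9,-9.1,-4.9,-0,-0,0],[1,18.8,-9.1,-4.9,-0,-0,0],[1,18.9,-9.1,-4.9,-0,-0,0],[1,18.8,-9.2,-4.9,-0,-0,0],[1,18.9,-9.1,-5,-0.01,-0,0]]
[[1,15.7,-8.1,5.4,0,-0,0.09],[1,15.6,-8.2,5.4,0,-0,0.09],[1,15.6,-8.4,5.4,0,-0,0.09],[1,15.5,-8.5,5.4,0,-0,0.09],[1,15.4,-8.6,5.4,0,-0,0.08],[1,15.4,-8.7,5.4,0,-0,0.09],[1,15.3,-8.8,5.4,0,-0,0.08],[1,15.2,-8.9,5.4,0,-0,0.09]]
[[1,15.2,-9.1,5.4,0,-0,0.08],[1,15.1,-9.2,5.4,0,-0,0.09],[1,15,-9.3,5.4,0,-0,0.08],[1,14.9,-9.4,5.3,0,-0,0.09],[1,14.9,-9.5,5.4,0,-0,0.08],[1,0,0,0,0,0,0],[1,0,0,0,0,0,0],[1,0,0,0,0,0,0]]
```

>>> apply_moves(
  steps=[
    [1, 15, -5, -8, 0, 0, 0],
    [1, 19, -9, -5, 0, 0, 0],
    [1, 19, -9, -5, 0, 0, 0],
    [1, 19, -9, -5, 0, 0, 0],
    [1, 19, -9, -5, 0, 0, 0],
    [1, 19, -9, -5, 0, 0, 0],
    [1, 10, -6, 0, 0, 0, 0],
    [1, 0, 0, 0, 0, 0, 0],
  ],
)

```text
time: 19.75
tool_pos: [604.6, -64.4, 193.1]
tcp_rot: [180.0, 0.0, 105.7]
ft_force: [0.4, 1.1, -0.7]
finger_gap: 85.7
grip_force: 0.0
```

```bash
python3 blobs.py w6 10; python3 plan.py 1  423.5 128 120 65 14
```

```text
[262, 0, 49, 11, 377] [534.3 104.4  39.9   7.7  16.8] z50/99 [16.2 20.4] top centroid [534.1 103.9  16.9]
[398, 0, 60, 258, 8271] [679.5  48.   32.5 198.5  26.6] z50/99 [66.7 99.4] top centroid [668.1  38.4  96.2]
[243, 140, 71, 167, 8947] [576.5 -84.7  65.5 169.4  15.6] z50/99 [46.8 82.7] top centroid [574.9 -73.6  80.4]
[106, 219, 30, 19, 359] [ 431.7 -120.1   11.4   11.4   16. ] z50/99 [33.4 45.4] top centroid [ 432.3 -119.5   42.5]
[328, 290, 77, 100, 4530] [ 691.  -162.3   83.1   78.1   30.1] z50/99 [19.  94.9] top centroid [ 688.5 -164.    92.6]
[63, 313, 53, 47, 1311] [ 408.6 -252.1   45.7   45.6    9.6] z50/99 [20.9 30.6] top centroid [ 407.7 -251.4   27.6]
[203, 332, 62, 54, 556] [ 565.9 -247.    71.2   62.6   80.1] z50/99 [11.3 12.9] top centroid [ 568.6 -246.1   11.3]
[310, 381, 47, 21, 659] [ 680.9 -252.8   53.5   20.5   19.6] z50/99 [22.4 38. ] top centroid [ 674.6 -246.8   34.3]
t 19.80 [605.  -65.1 192.8] [180.    0.  105.7] gap 85.4 grip 0.0 [-0.5 -0.5 -0.2]
[[1,16.8,-8.8,5.2,0,0,0.58],[1,16.3,-9.6,5.2,0,0,0.58],[1,15.8,-10.4,5.2,0,0,0.58],[1,15.3,-11.2,5.2,0,0,0.58],[1,14.7,-12,5.2,0,0,0.58],[1,14.1,-12.7,5.2,0,0,0.58],[1,13.4,-13.4,5.2,0,0,0.58],[1,12.7,-14,5.2,0,0,0.58]]
[[1,12,-14.7,5.2,0,0,0.58],[1,11.2,-15.2,5.2,0,0,0.58],[1,10.4,-15.8,5.1,0,0,0.58],[1,9.6,-16.3,5.2,0,0,0.58],[1,8.8,-16.7,5.1,0.01,0,0.59],[1,7.9,-17.2,5.2,0,0,0.58],[1,0,0,0,0,0,0],[1,0,0,0,0,0,0]]
```

View pics/w6.png

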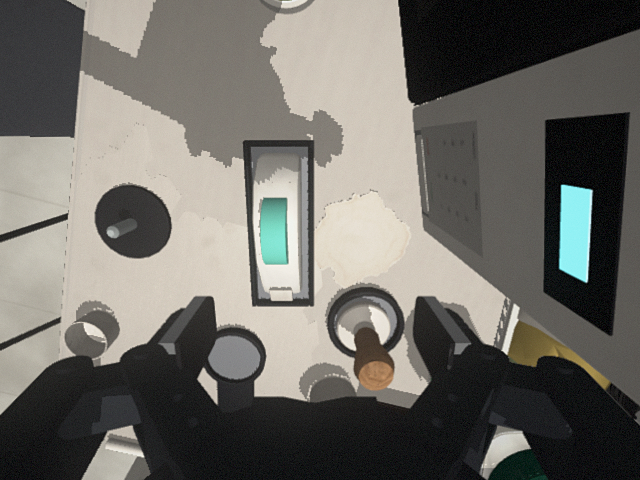

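The tamper stands in its seat (365,325), knob top at 95 mm, off centre by no more than 2 mm. Next is the roll.

>>> apply_moves(
  steps=[
    [1, 17, -9, 5, 0, 0, 0.6],
    [1, 16, -10, 5, 0, 0, 0.6],
    [1, 16, -10, 5, 0, 0, 0.6],
    [1, 15, -11, 5, 0, 0, 0.6],
    [1, 15, -12, 5, 0, 0, 0.6],
    [1, 14, -13, 5, 0, 0, 0.6],
    [1, 13, -13, 5, 0, 0, 0.6],
    [1, 13, -14, 5, 0, 0, 0.6],
  ],
)

```text
time: 20.6
tool_pos: [502.1, 45.4, 152.0]
tcp_rot: [180.0, 0.0, 81.4]
ft_force: [-0.0, 0.7, -1.0]
finger_gap: 85.1
grip_force: 0.0
```

>>> apply_moves(
  steps=[
    [1, 12, -15, 5, 0, 0, 0.6],
    [1, 11, -15, 5, 0, 0, 0.6],
    [1, 10, -16, 5, 0, 0, 0.6],
    [1, 10, -16, 5, 0, 0, 0.6],
    [1, 9, -17, 5, 0, 0, 0.6],
    [1, 6, -14, 5, 0, 0, 0.2],
    [1, 0, 0, 0, 0, 0, 0],
    [1, 0, 0, 0, 0, 0, 0],
  ],
)

```text
time: 21.4
tool_pos: [428.4, 126.5, 122.4]
tcp_rot: [180.0, 0.0, 65.7]
ft_force: [0.5, -0.5, 0.2]
finger_gap: 85.8
grip_force: 0.0
```

```bash
python3 blobs.py w7 10; python3 plan.py 1  423.5 128 60 65 3 423.5 128 -3 65 5
```

```text
[343, 0, 43, 55, 957] [521.8 246.9  12.3  38.9   8.5] z50/99 [12.2 14.4] top centroid [521.5 245.6  12.1]
[443, 0, 197, 205, 18461] [616.  143.1   6.1 209.8  27.1] z50/99 [57.4 98.8] top centroid [597.8 178.1  95.2]
[386, 135, 89, 88, 6077] [523.7 134.3  63.8  57.7  46.3] z50/99 [29.6 42.9] top centroid [524.9 132.8  41.6]
[264, 199, 85, 86, 4155] [423.4 127.2  64.2  63.1  63.2] z50/99 [25.3 27. ] top centroid [423.8 128.4  25.3]
[479, 290, 153, 126, 4355] [577.9 -82.6  65.9 170.   16.8] z50/99 [28.7 63. ] top centroid [584.1 -50.8  59.4]
t 21.45 [428.7 126.3 122.7] [180.   -0.   65.6] gap 85.2 grip 0.0 [-0.1 -0.4 -0.2]
[[1,-0.2,-1.8,20.9,0,-0,0.04],[1,-0.2,-1.8,20.9,0,-0,0.04],[1,-0.3,-1.9,20.8,0.01,-0,0.05],[1,0,0,12.6,-0,-0,-0],[1,0,0,12.6,-0,-0,-0],[1,0,0,12.6,-0,-0,-0],[1,0,0,12.6,-0,-0,-0],[1,0,0.1,12.6,-0,-0,-0]]
```

>>> apply_moves(
  steps=[
    [1, 0, -2, 21, 0, 0, 0],
    [1, 0, -2, 21, 0, 0, 0],
    [1, 0, -2, 21, 0, 0, 0],
    [1, 0, 0, 18, 0, 0, 0],
    [1, 0, 0, 14, 0, 0, 0],
    [1, 0, 0, 10, 0, 0, 0],
    [1, 0, 0, 0, 0, 0, 0],
    [1, 0, 0, 0, 0, 0, 0],
  ],
)

```text
time: 22.25
tool_pos: [422.9, 129.2, 17.7]
tcp_rot: [180.0, -0.0, 65.6]
ft_force: [-0.2, -0.5, 0.7]
finger_gap: 85.5
grip_force: 0.0
```

```bash
python3 plan.py 1 423.5 128 -3 65 5
```

```text
t 22.25 [422.9 129.2  17.7] [180.   -0.   65.6] gap 85.5 grip 0.0 [-0.2 -0.5  0.7]
[[1,-0.2,0.2,4.1,0,-0,0.02],[1,-0.2,0.2,4.2,0,-0,0.02],[1,-0.1,0.2,4.1,0,-0,0.03],[1,-0.2,0.2,4.2,0,-0,0.02],[1,-0.1,0.2,4.1,0,-0,0.03],[1,0,0,0,0,0,0],[1,0,0,0,0,0,0],[1,0,0,0,0,0,0]]
```

>>> apply_moves(
  steps=[
    [1, -1, 1, 4, 0, 0, 0],
    [1, 0, 0, 4, 0, 0, 0],
    [1, 0, 0, 4, 0, 0, 0],
    [1, 0, 0, 4, 0, 0, 0],
    [1, 0, 0, 4, 0, 0, 0],
    [1, 0, 0, 0, 0, 0, 0],
    [-1, 0, 0, 0, 0, 0, 0],
    [-1, 0, 0, 0, 0, 0, 0],
  ],
  squeeze=35,
)

```text
time: 23.05
tool_pos: [423.1, 128.2, -2.2]
tcp_rot: [180.0, -0.0, 65.6]
ft_force: [0.5, 0.8, 0.6]
finger_gap: 62.6
grip_force: 38.2
```

>>> apply_moves(
  steps=[
    [-1, 0, 0, 0, 0, 0, 0],
    [-1, 0, 0, 0, 0, 0, 0],
    [-1, 0, 0, 0, 0, 0, 0],
    [-1, 0, 0, 0, 0, 0, 0],
    [-1, 0, 0, 0, 0, 0, 0],
    [-1, 0, 0, 0, 0, 0, 0],
    [-1, 0, 0, 0, 0, 0, 0],
    [-1, 0, 0, 0, 0, 0, 0],
  ],
)

```text
time: 23.85
tool_pos: [423.2, 128.2, -2.3]
tcp_rot: [180.0, -0.0, 65.6]
ft_force: [-0.4, 0.3, 6.0]
finger_gap: 62.5
grip_force: 38.8
```

>>> apply_moves(
  steps=[
    [-1, 0, 0, -6, 0, 0, 0],
    [-1, 0, 0, -12, 0, 0, 0],
    [-1, 0, 0, -15, 0, 0, 0],
    [-1, 0, 0, -20, 0, 0, 0],
    [-1, 0, 0, -20, 0, 0, 0],
    [-1, 0, 0, -15, 0, 0, 0],
    [-1, 0, 0, 0, 0, 0, 0],
    [-1, 0, 0, 0, 0, 0, 0],
  ],
)

```text
time: 24.65
tool_pos: [423.0, 128.1, 85.6]
tcp_rot: [179.9, -0.0, 65.6]
ft_force: [-0.0, 0.1, -1.4]
finger_gap: 62.2
grip_force: 38.5
```

```bash
python3 plan.py -1 431.5 -119.8 86 65 13
```

```text
t 24.65 [423.  128.1  85.6] [179.9  -0.   65.6] gap 62.2 grip 38.5 [-0.   0.1 -1.4]
[[-1,-17.1,8.5,-0,0,-0,0.01],[-1,-17.1,8.5,-0,0,-0,0.01],[-1,-17.1,8.5,-0,0,-0,0.01],[-1,-17.1,8.5,-0,0,-0,0.01],[-1,-17.1,8.5,-0,0,-0,0.01],[-1,-17.1,8.5,-0.1,0,-0,0.01],[-1,-17,8.6,-0,0,-0,0.01],[-1,-17,8.6,-0.1,0,-0,0.01]]
[[-1,-17,8.6,-0,0,-0,0.01],[-1,-17,8.6,-0.1,0,-0,0.01],[-1,-17.1,8.6,-0,0,-0,0.01],[-1,-17,8.6,-0.1,0.01,-0,0.01],[-1,-17,8.6,-0,0,-0.01,0],[-1,0,0,0,0,0,0],[-1,0,0,0,0,0,0],[-1,0,0,0,0,0,0]]
```

>>> apply_moves(
  steps=[
    [-1, -10, 5, 0, 0, 0, 0],
    [-1, -18, 9, 0, 0, 0, 0],
    [-1, -18, 9, 0, 0, 0, 0],
    [-1, -18, 9, 0, 0, 0, 0],
    [-1, -18, 9, 0, 0, 0, 0],
    [-1, -18, 9, 0, 0, 0, 0],
    [-1, -18, 9, 0, 0, 0, 0],
    [-1, -18, 9, 0, 0, 0, 0],
  ],
)

```text
time: 25.45
tool_pos: [427.4, -25.2, 84.1]
tcp_rot: [-179.9, 0.0, 65.6]
ft_force: [-0.2, 0.5, 0.3]
finger_gap: 62.5
grip_force: 38.5
```

>>> apply_moves(
  steps=[
    [-1, -18, 9, 0, 0, 0, 0],
    [-1, -18, 9, 0, 0, 0, 0],
    [-1, -18, 9, 0, 0, 0, 0],
    [-1, -18, 9, 0, 0, 0, 0],
    [-1, -14, 7, 0, 0, 0, 0],
    [-1, 0, 0, 0, 0, 0, 0],
    [-1, 0, 0, 0, 0, 0, 0],
    [-1, 0, 0, 0, 0, 0, 0],
  ],
)

```text
time: 26.25
tool_pos: [431.7, -119.4, 84.7]
tcp_rot: [-179.9, -0.0, 65.6]
ft_force: [-0.1, 0.7, -0.2]
finger_gap: 62.4
grip_force: 38.5
```

```bash
python3 plan.py -1 431.5 -119.8 60 65.6 5
python3 - <<'E'
from h import *
s=snap('side','s8');w=snap('wrist','w8'); 
C=cloud(w); m=(np.hypot(C[...,0]-431,C[...,1]+120)<60)&(C[...,2]>75)&(C[...,2]<125)&(w['color'].min(-1)>110)
P=C[m];print(len(P),cv2.minEnclosingCircle(P[:,:2].astype(np.float32)),np.percentile(P[:,2],[5,50,95]))
i=np.hstack([w['color'],s['color']]); cv2.imwrite('pics/c8.png',cv2.resize(i,(800,300)))
E
```

```text
t 26.25 [ 431.7 -119.4   84.7] [-179.9   -0.    65.6] gap 62.4 grip 38.5 [-0.1  0.7 -0.2]
[[-1,-0.1,0,4.9,-0,-0,0],[-1,-0.1,0,4.9,-0,-0,0],[-1,-0.1,0,5,-0.01,-0,0],[-1,-0,0,4.9,-0,-0,0],[-1,-0.1,0,5,-0.01,-0,0.01],[-1,0,0,0,0,0,0],[-1,0,0,0,0,0,0],[-1,0,0,0,0,0,0]]
12037 ((436.06964111328125, -113.24327087402344), 45.086063385009766) [111.53377896 112.52158223 113.44421747]
```

View pics/c8.png

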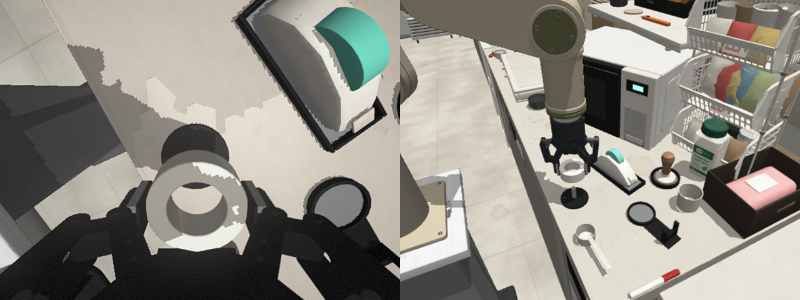

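Run:
```python
from h import *
w=load('w8');C=cloud(w)
m=((np.hypot(C[...,0]-431,C[...,1]+120)<60)&(abs(C[...,2]-112.5)<3)&(w['color'].min(-1)>60)).astype(np.uint8)
cs,h=cv2.findContours(m,cv2.RETR_CCOMP,cv2.CHAIN_APPROX_NONE)
for c,q in zip(cs,h[0]):
    if len(c)>60:
        P=ray(w,c.reshape(-1,2).astype(float),112.5)[:,:2].astype(np.float32); (a,b)=cv2.minEnclosingCircle(P); print(q[3],np.round(a,1),round(b,1),P.min(0).round(1),P.max(0).round(1))
```

```text
-1 [ 433.2 -119.4] 32.3 [ 401.2 -151.6] [464.7 -87.4]
21 [ 433.4 -119.2] 19.0 [ 414.6 -137.7] [ 452.1 -100.8]
```

>>> apply_moves(
  steps=[
    [-1, 0, -1, 6, 0, 0, 0],
    [-1, 0, 0, 10, 0, 0, 0],
    [-1, 0, 0, 10, 0, 0, 0],
    [-1, 0, 0, 10, 0, 0, 0],
    [-1, 0, 0, 10, 0, 0, 0],
    [-1, 0, 0, 8, 0, 0, 0],
    [-1, 0, 0, 6, 0, 0, 0],
    [-1, 0, 0, 0, 0, 0, 0],
  ],
)

```text
time: 27.15
tool_pos: [430.6, -119.2, 24.2]
tcp_rot: [-179.9, 0.0, 65.6]
ft_force: [-0.1, -0.8, -0.8]
finger_gap: 62.3
grip_force: 38.5
```

>>> apply_moves(
  steps=[
    [-1, 0, 0, 5, 0, 0, 0],
    [-1, 0, 0, 4, 0, 0, 0],
    [-1, 0, 0, 3, 0, 0, 0],
    [-1, 0, 0, 3, 0, 0, 0],
    [-1, 0, 0, 2, 0, 0, 0],
    [-1, 0, 0, 1, 0, 0, 0],
    [-1, 0, 0, 0, 0, 0, 0],
    [-1, 0, 0, 0, 0, 0, 0],
  ],
)

```text
time: 27.95
tool_pos: [431.4, -119.6, 7.4]
tcp_rot: [180.0, 0.0, 65.6]
ft_force: [0.0, -0.2, -1.3]
finger_gap: 62.6
grip_force: 38.5
```

>>> apply_moves(
  steps=[
    [-1, 0, 0, 1, 0, 0, 0],
    [-1, 0, 0, 1, 0, 0, 0],
    [-1, 0, 0, 0, 0, 0, 0],
    [-1, 0, 0, 0, 0, 0, 0],
    [-1, 0, 0, 0, 0, 0, 0],
    [-1, 0, 0, 0, 0, 0, 0],
    [-1, 0, 0, 0, 0, 0, 0],
    [-1, 0, 0, 0, 0, 0, 0],
  ],
)

```text
time: 28.75
tool_pos: [431.6, -119.6, 5.7]
tcp_rot: [180.0, 0.0, 65.6]
ft_force: [-2.6, 0.3, 6.3]
finger_gap: 62.7
grip_force: 39.0
```

>>> apply_moves(
  steps=[
    [1, 0, 0, 0, 0, 0, 0],
    [1, 0, 0, 0, 0, 0, 0],
    [1, 0, 0, 0, 0, 0, 0],
    [1, 0, 0, 0, 0, 0, 0],
    [1, 0, 0, -5, 0, 0, 0],
    [1, 0, 0, -20, 0, 0, 0],
    [1, 0, 0, -35, 0, 0, 0],
    [1, 0, 0, -40, 0, 0, 0],
  ],
)

```text
time: 29.55
tool_pos: [430.1, -119.0, 105.5]
tcp_rot: [-179.8, 0.0, 65.6]
ft_force: [1.5, -1.0, 0.2]
finger_gap: 85.3
grip_force: 0.0
```

```bash
python3 plan.py 1 431 -180 160 96 8
```

```text
t 29.55 [ 430.1 -119.   105.5] [-179.8    0.    65.6] gap 85.3 grip 0.0 [ 1.5 -1.   0.2]
[[1,-6.9,3.2,-6.8,-0,-0,-0.76],[1,-7.1,2.8,-6.8,-0,-0,-0.76],[1,-7.3,2.3,-6.8,-0.01,-0,-0.76],[1,-7.4,1.8,-6.8,-0,-0,-0.76],[1,-7.5,1.3,-6.8,-0.01,-0,-0.76],[1,-7.6,0.8,-6.9,-0,-0,-0.76],[1,-7.6,0.3,-6.8,-0.01,-0,-0.76],[1,-7.6,-0.1,-6.9,-0,-0.01,-0.76]]
```

>>> apply_moves(
  steps=[
    [1, -7, 3, -8, 0, 0, -0.8],
    [1, -7, 3, -8, 0, 0, -0.8],
    [1, -7, 2, -8, 0, 0, -0.8],
    [1, -7, 2, -8, 0, 0, -0.8],
    [1, -8, 1, -8, 0, 0, -0.8],
    [1, -8, 1, -8, 0, 0, -0.8],
    [1, -8, 0, -8, 0, 0, 0],
    [1, 0, 0, 0, 0, 0, 0],
  ],
)

```text
time: 30.35
tool_pos: [432.8, -174.6, 162.9]
tcp_rot: [179.9, 0.1, 89.5]
ft_force: [0.3, 0.5, -0.3]
finger_gap: 85.8
grip_force: 0.0
```

```bash
python3 blobs.py w9 8
python3 - <<'E'
from h import *
w=load('w9');C=cloud(w)
for n in ['w9','side0','top0']:
    C=cloud(load(n)).reshape(-1,3); k=(C[:,2]>22)&(C[:,2]<36)&(C[:,0]>380)&(C[:,0]<450)&(C[:,1]>-365)&(C[:,1]<-225)
    P=C[k]; H=P[P[:,1]<-285]; B=P[P[:,1]>-278]
    v=np.polyfit(H[:,1],H[:,0],1) if len(H)>5 else None
    print(n,len(H),'handle x=%.3f*y+%.1f'%tuple(v) if v is not None else '', H.min(0).round(1) if len(H) else '', 'bowl',cv2.minEnclosingCircle(B[:,:2].astype(np.float32)),np.median(B[:,2]))
E
```

```text
[426, 0, 130, 224, 17628] [576.1 -84.8  66.6 170.6  15.6] z50/99 [45.9 82.6] top centroid [573.4 -75.   80.2]
[268, 119, 85, 86, 4165] [ 430.7 -120.5   73.6   67.2   52.5] z50/99 [33.4 44.2] top centroid [ 430.8 -120.4   42.8]
[552, 165, 88, 91, 5761] [ 689.  -164.6   83.7   78.6   79.6] z50/99 [17.1 67.3] top centroid [ 676.1 -167.3   63. ]
[410, 260, 75, 62, 890] [ 562.8 -240.6   59.6   71.2   79.3] z50/99 [11.3 12.8] top centroid [ 564.1 -235.    11.1]
[262, 282, 51, 118, 1931] [ 419.  -287.9   45.4  119.4   15.6] z50/99 [28.4 31. ] top centroid [ 411.9 -289.8   29.1]
[540, 290, 100, 135, 7189] [ 716.9 -287.3   77.2  127.    47.5] z50/99 [34.8 53.5] top centroid [ 701.5 -289.1   49.4]
[479, 453, 69, 27, 1483] [ 648.5 -451.4   74.     7.3    0. ] z50/99 [24.8 38.7] top centroid [ 649.7 -449.8   35.3]
w9 635 handle x=-0.087*y+386.8 [ 406.6 -349.2   27.4] bowl ((410.284423828125, -253.72463989257812), 24.61699867248535) 28.02176855682916
side0 423 handle x=-0.081*y+386.6 [ 404.2 -358.8   28.3] bowl ((407.1047668457031, -254.39102172851562), 23.730152130126953) 27.9695285979613
top0 177 handle x=-0.071*y+389.7 [ 405.8 -357.2   25.5] bowl ((407.1516418457031, -253.55169677734375), 24.694293975830078) 29.89650430668985
```

View pics/w9.png

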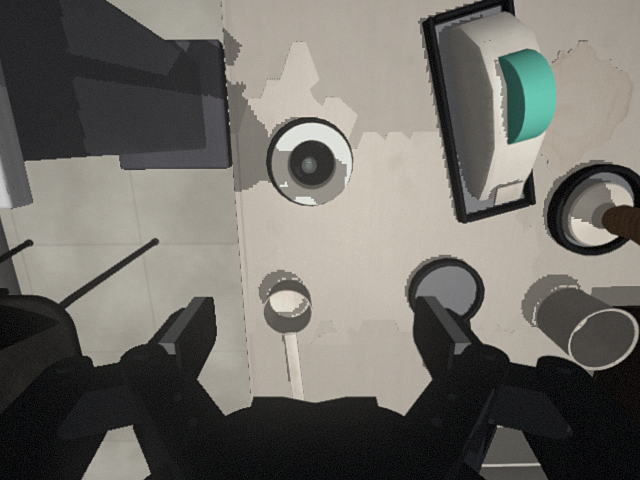

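The roll is on the spindle (309,163), centred to within 1 mm. The scoop bowl is at (288,305), world (408,-254). Next I'll measure the rest.

```bash
python3 - <<'E'
from h import *
from scipy.optimize import least_squares
for n in ['w5','w9','w6','side0','side','top0']:
    if n=='side': snap('side','side'); 
    d=load(n);C=cloud(d).reshape(-1,3); g=cv2.cvtColor(d['color'],cv2.COLOR_BGR2GRAY).ravel()
    k=(np.hypot(C[:,0]-561,C[:,1]+246)<44)&(C[:,2]>9)&(C[:,2]<15)&(g<90); P=C[k][:,:2]
    if len(P)>50:
        f=least_squares(lambda c:np.hypot(P[:,0]-c[0],P[:,1]-c[1])-33.5,[561,-246],loss='soft_l1',f_scale=2)
        print(n,k.sum(),f.x.round(1),np.percentile(np.hypot(*(P-f.x).T),[5,50,95]).round(1))
    F=C[(C[:,2]>30)&(C[:,2]<52)&(C[:,0]>550)&(C[:,0]<625)&(C[:,1]<-305)&(C[:,1]>-365)]
    if len(F)>20:
        a=cv2.minAreaRect(F[:,:2].astype(np.float32)); print('  fork',len(F),np.round([*a[0],*a[1],a[2]],1),F[:,:2].min(0).round(1),F[:,:2].max(0).round(1),np.percentile(F[:,2],[5,99]).round(1))
E
python3 plan.py 1 408 -254 80 94.7 4 408 -254 45 94.7 2
```

```text
w5 1042 [ 562.8 -246. ] [31.1 33.1 35.2]
w9 784 [ 561.  -246.5] [31.  33.2 35.4]
w6 604 [ 561.9 -245.6] [31.  33.1 35.3]
side0 387 [ 559.5 -248.9] [30.7 33.2 35.5]
  fork 188 [ 579.3 -336.9   46.8   12.4   12.5] [ 556.5 -346.7] [ 603.  -326.7] [31.4 48.3]
side 388 [ 559.5 -248.9] [30.9 33.2 35.3]
  fork 195 [ 579.1 -336.7   46.4   11.9   12.3] [ 555.9 -346.7] [ 602.7 -327.1] [31.1 48. ]
top0 292 [ 560.3 -245.4] [12.1 32.  35.5]
  fork 59 [ 580.  -336.    44.5   13.5   14.5] [ 557.9 -343.4] [ 602.3 -324.4] [32.4 50.4]
t 30.45 [ 432.1 -173.4  161.4] [180.   -0.   89.5] gap 85.2 grip 0.0 [-0.  -0.   0.5]
[[1,-20.2,-5.9,20.3,0,-0,-0.26],[1,-20.1,-6.3,20.3,0,-0,-0.26],[1,-19.9,-6.8,20.4,0,-0,-0.26],[1,-19.7,-7.2,20.3,0,-0,-0.26],[1,-0,0,17.5,0,-0,-0],[1,-0,0,17.5,0,-0,-0],[1,0,0,0,0,0,0],[1,0,0,0,0,0,0]]
```

>>> apply_moves(
  steps=[
    [1, -20, -6, 16, 0, 0, -0.3],
    [1, -20, -6, 18, 0, 0, -0.3],
    [1, -20, -7, 18, 0, 0, -0.2],
    [1, -20, -7, 18, 0, 0, -0.2],
    [1, 0, 0, 18, 0, 0, 0],
    [1, 0, 0, 18, 0, 0, 0],
    [1, 0, 0, 0, 0, 0, 0],
    [1, 0, 0, 0, 0, 0, 0],
  ],
)

```text
time: 31.25
tool_pos: [408.2, -253.5, 54.9]
tcp_rot: [-179.9, -0.1, 94.6]
ft_force: [-0.6, -0.4, 0.4]
finger_gap: 85.0
grip_force: 0.0
```

```bash
python3 plan.py 1 408 -254 9 94.7 5
```

```text
t 31.25 [ 408.2 -253.5   54.9] [-1.799e+02 -1.000e-01  9.460e+01] gap 85.0 grip 0.0 [-0.6 -0.4  0.4]
[[1,-0.1,-0,9.2,-0,-0,-0],[1,-0.1,-0,9.2,-0,-0,-0],[1,-0.1,-0.1,9.2,-0,-0,-0.01],[1,-0.1,-0,9.2,-0.01,-0.01,-0],[1,-0.1,-0.1,9.1,-0,-0,-0.01],[1,0,0,0,0,0,0],[1,0,0,0,0,0,0],[1,0,0,0,0,0,0]]
```

>>> apply_moves(
  steps=[
    [1, 0, 0, 10, 0, 0, 0],
    [1, 0, 0, 10, 0, 0, 0],
    [1, 0, 0, 10, 0, 0, 0],
    [1, 0, 0, 10, 0, 0, 0],
    [1, 0, 0, 5, 0, 0, 0],
    [1, 0, 0, 0, 0, 0, 0],
    [-1, 0, 0, 0, 0, 0, 0],
    [-1, 0, 0, 0, 0, 0, 0],
  ],
  squeeze=30,
)

```text
time: 32.05
tool_pos: [408.9, -254.5, 10.7]
tcp_rot: [180.0, 0.0, 94.6]
ft_force: [-0.3, -0.2, -0.7]
finger_gap: 59.5
grip_force: 0.0
```

>>> apply_moves(
  steps=[
    [-1, 0, 0, 0, 0, 0, 0],
    [-1, 0, 0, 0, 0, 0, 0],
    [-1, 0, 0, 0, 0, 0, 0],
    [-1, 0, 0, 0, 0, 0, 0],
    [-1, 0, 0, 0, 0, 0, 0],
    [-1, 0, 0, 0, 0, 0, 0],
    [-1, 0, 0, 0, 0, 0, 0],
    [-1, 0, 0, 0, 0, 0, 0],
  ],
)

```text
time: 32.85
tool_pos: [409.2, -254.6, 11.1]
tcp_rot: [179.9, 0.1, 94.6]
ft_force: [-0.4, 0.6, 6.4]
finger_gap: 43.8
grip_force: 30.9
```

>>> apply_moves(
  steps=[
    [-1, 0, 0, -6, 0, 0, 0],
    [-1, 0, 0, -12, 0, 0, 0],
    [-1, 0, 0, -18, 0, 0, 0],
    [-1, 0, 0, -20, 0, 0, 0],
    [-1, 0, 0, -20, 0, 0, 0],
    [-1, 0, 0, -14, 0, 0, 0],
    [-1, 0, 0, 0, 0, 0, 0],
    [-1, 0, 0, 0, 0, 0, 0],
  ],
)

```text
time: 33.65
tool_pos: [408.6, -254.2, 100.3]
tcp_rot: [180.0, 0.0, 94.6]
ft_force: [0.2, 0.4, -0.1]
finger_gap: 43.8
grip_force: 30.8
```

```bash
python3 plan.py -1 561 -246 100 102.5 7
python3 - <<'E'
from h import *
w=snap('wrist','w10'); s=snap('side','s10')
i=np.hstack([w['color'],s['color']]); cv2.imwrite('pics/c10.png',cv2.resize(i,(800,300)))
E
```

```text
t 33.65 [ 408.6 -254.2  100.3] [180.    0.   94.6] gap 43.8 grip 30.8 [ 0.2  0.4 -0.1]
[[-1,-0.6,21.8,0.1,0,0,-0.23],[-1,-1,21.8,0,0,0,-0.22],[-1,-1.4,21.7,0.1,0,0,-0.23],[-1,-1.9,21.7,0,0,0,-0.22],[-1,-2.3,21.7,0.1,0,0,-0.23],[-1,-2.7,21.6,0,0,0,-0.22],[-1,-3.2,21.6,0.1,0,0,-0.23],[-1,0,0,0,0,0,0]]
```

View pics/c10.png

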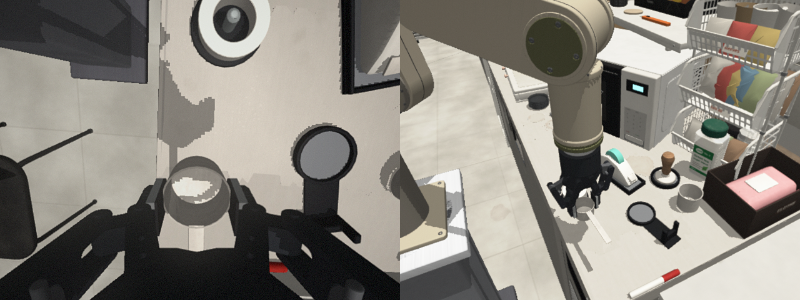

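The scoop is held level by the bowl, with the handle pointing right. Carrying it over.

>>> apply_moves(
  steps=[
    [-1, 0, 15, 0, 0, 0, -0.2],
    [-1, -1, 23, 0, 0, 0, -0.2],
    [-1, -1, 23, 0, 0, 0, -0.2],
    [-1, -2, 23, 0, 0, 0, -0.2],
    [-1, -2, 23, 0, 0, 0, -0.2],
    [-1, -3, 22, 0, 0, 0, -0.3],
    [-1, -3, 22, 0, 0, 0, -0.3],
    [-1, 0, 0, 0, 0, 0, 0],
  ],
)

```text
time: 34.55
tool_pos: [561.2, -244.8, 98.7]
tcp_rot: [-180.0, -0.1, 102.7]
ft_force: [-0.4, -0.2, -0.6]
finger_gap: 43.4
grip_force: 30.8
```

>>> apply_moves(
  steps=[
    [-1, 0, 0, 0, 0, 0, 0],
    [-1, 0, 0, 10, 0, 0, 0],
    [-1, 0, 0, 10, 0, 0, 0],
    [-1, 0, 0, 8, 0, 0, 0],
    [-1, 0, 0, 0, 0, 0, 0],
    [-1, 0, 0, 0, 0, 0, 0],
    [-1, 0, 0, 0, 0, 0, 0],
    [-1, 0, 0, 0, 0, 0, 0],
  ],
)

```text
time: 35.35
tool_pos: [560.3, -245.8, 73.0]
tcp_rot: [180.0, 0.0, 102.6]
ft_force: [0.2, 0.4, -0.2]
finger_gap: 44.0
grip_force: 30.8
```

```bash
python3 plan.py -1 561 -246.5 45 102.5 4
python3 - <<'E'
from h import *
s=snap('side','s11'); C=cloud(s).reshape(-1,3); tz=r.sense()['tool_pos'][2]-11.1
k=(abs(C[:,2]-tz-29)<8)&(C[:,1]<-275)&(C[:,1]>-365)&(C[:,0]>540)&(C[:,0]<620); P=C[k]
print(k.sum(), np.polyfit(P[:,1],P[:,0],1), np.polyfit(P[:,1],P[:,2],1), P.min(0),P.max(0))
i=cv2.resize(s['color'][220:420,280:560],(800,571)); cv2.imwrite('pics/c11.png',i)
E
```

```text
t 35.35 [ 560.3 -245.8   73. ] [180.    0.  102.6] gap 44.0 grip 30.8 [ 0.2  0.4 -0.2]
[[-1,-0.2,0.1,7,0,0,0.01],[-1,-0.2,0.1,7,0,0,0],[-1,-0.2,0.1,7,0,0,0.01],[-1,-0.2,0.2,7,0.01,0.01,0],[-1,0,0,0,0,0,0],[-1,0,0,0,0,0,0],[-1,0,0,0,0,0,0],[-1,0,0,0,0,0,0]]
351 [-2.01101543e-01  5.10891102e+02] [1.85216277e-03 9.27755366e+01] [ 561.83251242 -349.62216875   89.16405835] [ 586.15658387 -275.01852003   94.69765167]
```

View pics/c11.png

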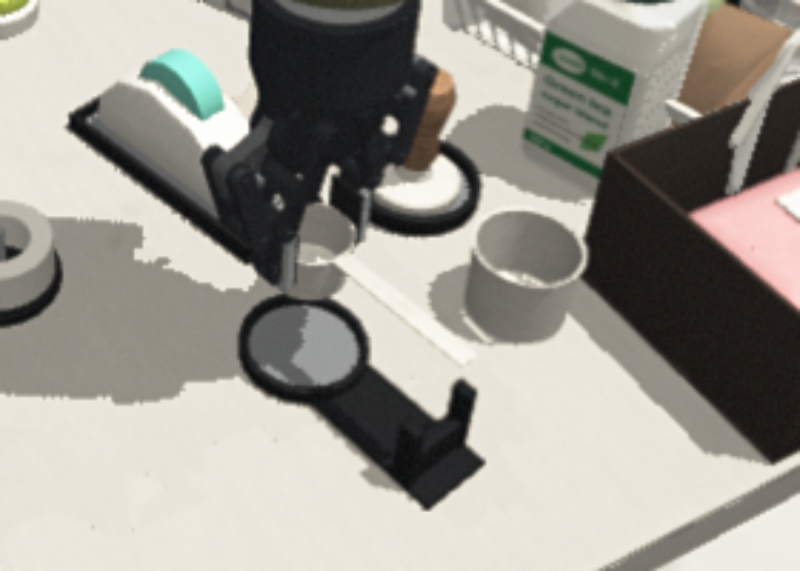

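The scoop is level and the handle line crosses the fork centre (578.7 against 579). Lowering it.

>>> apply_moves(
  steps=[
    [-1, 0, 0, 8, 0, 0, 0],
    [-1, 0, 0, 10, 0, 0, 0],
    [-1, 0, 0, 10, 0, 0, 0],
    [-1, 0, 0, 8, 0, 0, 0],
    [-1, 0, 0, 6, 0, 0, 0],
    [-1, 0, 0, 5, 0, 0, 0],
    [-1, 0, 0, 3, 0, 0, 0],
    [-1, 0, 0, 0, 0, 0, 0],
  ],
)

```text
time: 36.2
tool_pos: [559.7, -245.4, 21.8]
tcp_rot: [-180.0, -0.0, 102.6]
ft_force: [0.1, 0.1, -1.0]
finger_gap: 44.0
grip_force: 30.8
```

>>> apply_moves(
  steps=[
    [-1, 0, 0, 2, 0, 0, 0],
    [-1, 0, 0, 1, 0, 0, 0],
    [-1, 0, 0, 0, 0, 0, 0],
    [-1, 0, 0, 0, 0, 0, 0],
    [-1, 0, 0, 0, 0, 0, 0],
    [-1, 0, 0, 0, 0, 0, 0],
    [-1, 0, 0, 0, 0, 0, 0],
    [-1, 0, 0, 0, 0, 0, 0],
  ],
)

```text
time: 37.0
tool_pos: [560.0, -245.5, 19.3]
tcp_rot: [180.0, 0.0, 102.6]
ft_force: [-0.4, 0.4, -1.0]
finger_gap: 43.9
grip_force: 30.8
```

>>> apply_moves(
  steps=[
    [-1, 0, 0, 1, 0, 0, 0],
    [-1, 0, 0, 1, 0, 0, 0],
    [-1, 0, 0, 0.5, 0, 0, 0],
    [-1, 0, 0, 0, 0, 0, 0],
    [-1, 0, 0, 0, 0, 0, 0],
    [-1, 0, 0, 0, 0, 0, 0],
    [-1, 0, 0, 0, 0, 0, 0],
    [-1, 0, 0, 0, 0, 0, 0],
  ],
)

```text
time: 37.8
tool_pos: [560.0, -245.6, 17.2]
tcp_rot: [180.0, 0.0, 102.6]
ft_force: [-2.5, 0.9, 4.4]
finger_gap: 43.9
grip_force: 31.3
```

>>> apply_moves(
  steps=[
    [0.4, 0, 0, 0, 0, 0, 0],
    [0.4, 0, 0, 0, 0, 0, 0],
    [0.4, 0, 0, 0, 0, 0, 0],
    [0.4, 0, 0, 0, 0, 0, 0],
    [0.4, 0, 0, 0, 0, 0, 0],
    [0.4, 0, 0, -8, 0, 0, 0],
    [0.4, 0, 0, -20, 0, 0, 0],
    [0.4, 0, 0, -30, 0, 0, 0],
  ],
)

```text
time: 38.6
tool_pos: [558.5, -244.7, 73.8]
tcp_rot: [-179.8, -0.1, 102.6]
ft_force: [-0.5, -0.1, -0.1]
finger_gap: 59.9
grip_force: 0.0
```

>>> apply_moves(
  steps=[
    [0.4, 0, 0, -30, 0, 0, 0],
    [0.4, 0, 0, -30, 0, 0, 0],
    [0.4, 15, -15, -20, 0, 0, 0],
    [0.4, 20, -20, -10, 0, 0, 0],
    [0.4, 20, -20, 0, 0, 0, 0],
    [0.4, 15, -20, 0, 0, 0, 0],
    [0.4, 0, 0, 0, 0, 0, 0],
    [0.4, 0, 0, 0, 0, 0, 0],
  ],
)

```text
time: 39.4
tool_pos: [471.7, -193.7, 165.7]
tcp_rot: [179.9, 0.1, 102.6]
ft_force: [0.0, -0.0, -0.5]
finger_gap: 59.7
grip_force: 0.0
```

```bash
python3 blobs.py w12 10
python3 - <<'E'
from h import *
print(r.sense()['tool_pos'],r.sense()['ft_force'])
for n in ('side','w12'):
    s=snap('side','s12') if n=='side' else load(n); C=cloud(s).reshape(-1,3); g=cv2.cvtColor(s['color'],cv2.COLOR_BGR2GRAY).ravel()
    k=(g>110)&(abs(C[:,2]-35)<5)&(C[:,1]<-280)&(C[:,1]>-365)&(C[:,0]>540)&(C[:,0]<620); P=C[k]
    if len(P)>10: print(n,k.sum(), np.polyfit(P[:,1],P[:,0],1), np.polyfit(P[:,1],P[:,2],1), P.min(0),P.max(0))
    k=(abs(C[:,2]-35.5)<3)&(np.hypot(C[:,0]-561,C[:,1]+246)<33); P=C[k]; print(' bowl',k.sum(),cv2.minEnclosingCircle(P[:,:2].astype(np.float32)),np.median(P[:,2]))
w=load('w12')
i=np.hstack([w['color'],s['color'] if 0 else load('s12')['color']]); cv2.imwrite('pics/c12.png',cv2.resize(i,(800,300)))
E
```

```text
[633, 0, 7, 120, 714] [692.5  -8.    5.1  89.1  27. ] z50/99 [18.8 22.7] top centroid [693.   -9.1  19.3]
[420, 10, 109, 217, 16026] [576.1 -84.8  67.1 170.5  15.7] z50/99 [46.7 82.8] top centroid [573.6 -75.   80.4]
[243, 86, 83, 86, 3914] [ 432.6 -120.4   64.    63.3   12.8] z50/99 [33.4 35.1] top centroid [ 432.3 -119.5   33.4]
[505, 200, 135, 100, 7510] [ 690.2 -164.4   83.7   80.3   74.2] z50/99 [20.3 95. ] top centroid [ 685.7 -166.2   92.6]
[355, 261, 74, 66, 1515] [ 559.  -242.6   70.9   62.    36.3] z50/99 [12.6 36.8] top centroid [ 555.6 -234.1   34.5]
[475, 316, 160, 109, 4382] [ 704.1 -264.4   46.7   91.9   88.7] z50/99 [45.5 94.9] top centroid [ 739.  -271.3   92.4]
[364, 353, 33, 48, 771] [ 573.  -321.    50.3   24.3   80.3] z50/99 [34.7 45.6] top centroid [ 562.1 -335.    43.3]
[ 472.16227615 -193.97257729  165.68881279] [-0.434581    1.19386864 -0.31991601]
side 307 [-2.03903491e-01  5.09905622e+02] [-1.29357299e-02  3.22802371e+01] [ 561.61620262 -349.25614945   33.25493866] [ 592.90348282 -280.13762451   39.71268844]
 bowl 212 ((561.7938842773438, -250.18222045898438), 28.56357192993164) 35.83887910828088
w12 302 [-2.09572252e-01  5.08271346e+02] [-1.78841146e-04  3.55445130e+01] [ 565.55599238 -347.62425566   33.92255338] [ 582.12558443 -295.83130747   38.52305204]
 bowl 214 ((561.1475830078125, -243.54698181152344), 23.201873779296875) 35.4894442970633
```

View pics/c12.png

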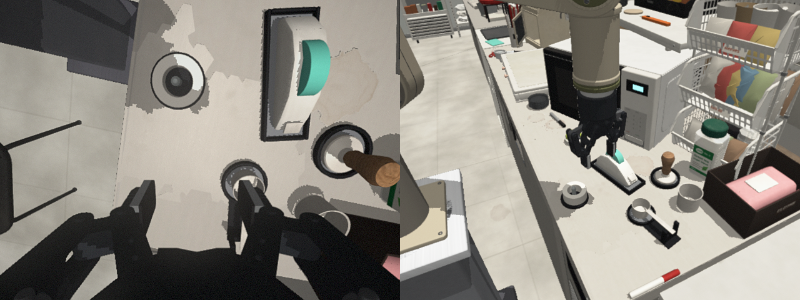

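All four tools are seated in their holders, the scoop rim is level at about 36 mm, and the gripper is clear. Handing in.

```bash
python3 -c "
from h import *
print(r.hand_in())"
```

```text
the job is handed in; nothing more can be done
None
```

The tamper, label roll, tape dispenser and scoop are all down in their holders and let go; the timer and dosing cup were not touched, and I handed the job in at about 39 s of the 104 s allowed, but no verdict came back.

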